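# Make up two sampling kits on the clinic laboratory bench

## Task

Make up the two kits from the stock in the middle of the bench. Blue tray: the red-banded carton lying squarely in one well with the dark flat case centred on top of it, lined up with it, and the red-capped jar in the other well; green tray: the amber dropper bottle in one well and the blue-capped jar in the other. Set everything down upright on the floor of its well, never tip the jars or the bottle over, let go of everything, and leave the purple-capped jar, the yellow pot and the lime-green box where they are.

Things in the scene. Friction and masses are not known exactly. Their poses are not given: they have to be found in the camera images.
- blue_tray: Blue plastic kit tray, fixed to the bench, 98 x 144 mm outside and 19 mm high; walls and floor 4 mm thick (inner floor 4 mm above the bench). One 4 mm divider, as high as the walls, across the middle makes two equal open wells, each 90 mm along the tray's x by 66 mm along its y, with centres at y = +35 and -35 mm. Origin: centre of the underside; x along the 98 mm side, y along the 144 mm side, z up.
- green_tray: Green plastic kit tray, fixed to the bench, 98 x 144 mm outside and 19 mm high; walls and floor 4 mm thick (inner floor 4 mm above the bench). One 4 mm divider, as high as the walls, across the middle makes two equal open wells, each 90 mm along the tray's x by 66 mm along its y, with centres at y = +35 and -35 mm. Origin: centre of the underside; x along the 98 mm side, y along the 144 mm side, z up.
- carton: White carton with a red band round it and a red stripe along its top, 70 x 36 x 45 mm (x, y, z), stiff, about 90 g, lying on the bench on its 70 x 36 face. Origin: centre of the underside; x along the 70 mm side, z up.
- case: Flat dark-grey hard case with an orange panel on top, 62 x 34 x 18 mm (x, y, z), stiff, about 50 g, lying flat on the bench. Origin: centre of the underside; x along the 62 mm side, z up.
- red_jar: White screw-capped specimen jar standing upright on the bench, 60 mm high: off-white body 34 mm across up to 43 mm, ribbed red cap 37 mm across from 43 to 60 mm. About 60 g. Origin: centre of the underside, z up.
- blue_jar: White screw-capped specimen jar standing upright on the bench, 60 mm high: off-white body 34 mm across up to 43 mm, ribbed blue cap 37 mm across from 43 to 60 mm. About 60 g. Origin: centre of the underside, z up.
- dropper: Amber dropper bottle with a white label band, standing upright: cylindrical amber body 32 mm across up to 49 mm, black collar 20 mm across from 53 to 67 mm, narrow dark rubber bulb up to 88 mm. About 60 g. Origin: centre of the underside, z up.
- purple_jar: White screw-capped specimen jar standing upright on the bench, 60 mm high: off-white body 34 mm across up to 43 mm, ribbed purple cap 37 mm across from 43 to 60 mm. A spare, not needed: it stays where it is in the stock. Origin: centre of the underside, z up.
- yellow_pot: Loose yellow pot with a red lid disc, 80 mm across, 86 mm high, beyond one of the trays; to be left alone. Origin: centre of the underside.
- lime_box: Loose lime-green lidded box, 68 x 93 x 46 mm, beyond one of the trays; to be left alone. Origin: centre of the underside.

How it is judged:
At the end, for the whole second after the job is handed in: Blue tray: carton on one well's floor (14 mm along the tray, 0.35 rad), case flat on it (13 mm, 0.35 rad), red-capped jar on the other well's floor; green tray: dropper bottle and blue-capped jar on the floors of different wells; all upright within 0.12 rad, released, at rest (x of carton in the frame of blue_tray between -0.014 and 0.014 m and z of carton in the frame of blue_tray between 0.001 and 0.008 m and angle between each of carton, red_jar, dropper, blue_jar, case's own z axis and vertical below 0.12 rad and angle between the x axis of carton and the x axis of blue_tray, either way round below 0.35 rad and x of red_jar in the frame of blue_tray between -0.03 and 0.03 m and z of red_jar in the frame of blue_tray between 0.001 and 0.008 m and ((y of carton in the frame of blue_tray between 0.017 and 0.053 m and y of red_jar in the frame of blue_tray between -0.053 and -0.017 m) or (y of carton in the frame of blue_tray between -0.053 and -0.017 m and y of red_jar in the frame of blue_tray between 0.017 and 0.053 m)) and x of dropper in the frame of green_tray between -0.032 and 0.032 m and z of dropper in the frame of green_tray between 0.001 and 0.008 m and x of blue_jar in the frame of green_tray between -0.03 and 0.03 m and z of blue_jar in the frame of green_tray between 0.001 and 0.008 m and ((y of dropper in the frame of green_tray between 0.017 and 0.053 m and y of blue_jar in the frame of green_tray between -0.053 and -0.017 m) or (y of dropper in the frame of green_tray between -0.053 and -0.017 m and y of blue_jar in the frame of green_tray between 0.017 and 0.053 m)) and horizontal distance between case and carton below 0.013 m and z of case in the frame of carton between 0.041 and 0.049 m and angle between the x axis of case and the x axis of carton, either way round below 0.35 rad and linear speed of each of carton, case, red_jar, dropper, blue_jar below 0.02 m/s and angular speed of each of carton, case, red_jar, dropper, blue_jar below 0.3 rad/s); the robot touches nothing.
It fails at once if the spare purple-capped jar is moved more than 20 mm or tipped (distance of purple_jar from where it was at the start of the episode above 0.02 m or angle between purple_jar's own z axis and vertical above 0.5 rad).
It fails at once if the yellow pot is moved more than 20 mm or tipped (distance of yellow_pot from where it was at the start of the episode above 0.02 m or angle between yellow_pot's own z axis and vertical above 0.5 rad).
It fails at once if the lime-green box is moved more than 20 mm or tipped (distance of lime_box from where it was at the start of the episode above 0.02 m or angle between lime_box's own z axis and vertical above 0.5 rad).
It fails at once if a jar or the bottle is tipped over (more than 1 rad) (angle between any of red_jar, blue_jar, dropper's own z axis and vertical above 1 rad).
It also fails if it takes over 128 s, if anything falls off the work surface, if the arm or the gripper's body presses on something with over 40 N, if the wrist force passes 120 N, or if a joint passes its speed limit or range.

## Robot

A 6-joint arm with a two-finger parallel gripper is mounted at the origin on the work surface. World frame = base frame: x ahead of the robot, y to its left, z up, the work surface at z = 0. Lengths are in m, angles in rad, forces in N, time in s.
With the tool pointing down it reaches from about 0.35 to 0.775 m from the base axis. Payload 5.5 kg.
Tool frame: the origin (TCP) lies at the very end of the fingers, on their centre line; the grasp point (between the pads) lies 19 mm behind it; x points along the fingers, y is the direction in which the jaws open and shut, and the axes are right-handed (so a half turn about x gives the same grasp; the last joint's range is limited). The gripper opens to 85 mm and grips with 20 to 120 N. Pads are 22 mm wide; open, the fingers measure 114 mm over their backs; the gripper's body (76 mm by 85 mm) begins 54 mm behind the grasp point. The pads swing forward as they close: fully open they stand 13 mm farther back than shut.
Start: joints at [-1.265, 0.313, 0.046, 1.304, 0, 1.431], TCP at [0.248, -0.519, 0.231] pointing down, gripper open.
Joint ranges: [-2.76, 2.76], [-0.86, 1.69], [-1.03, 1.26], [-2.2, 2.34], [-1.47, 1.5], [-3.14, 3.14]. Speed limits (rad/s): [2.57, 2.57, 3.14, 3.14, 3.14, 3.14].

## Interface

Orientations are given as a unit quaternion [w, x, y, z].
In Python, from workcell import env gives the robot as it stands.
- The arm moves only by the tool drive_tool, never from a script. Its argument "plan" is a list that holds one entry, the list of rows, each a list of 7 numbers: the shift along the tool's x, y, z in cm, then the turn, a rotation vector about the tool's x, y, z in degrees, then the opening, from 0 (shut) to 1 (fully open). In form: [[[tx, ty, tz, wx, wy, wz, fingers], ...]]. A call has exactly 5 rows; each row shifts and turns the commanded pose from where the row before left it, along the tool's axes as they then stand; what a row does not reach is not made up. A row lasts 1/12 s, in which the tool goes at most 41.7 mm and 7.16 degrees, less where a joint would pass 70% of its speed; a pose out of reach is approached as far as the arm can. A call with a gripper value outside its range is refused whole. The fingers move at their own pace and stop on an object; "squeeze" is the grip in N (left out, the last holds). Time passes only in rows, so rows that do not move let the fingers close, or fill a call up. It gives the time, the measured TCP pose, the force and the opening at its end, in the units of the state.
- env.get_state(): the state, without advancing time (a new reading comes with each control period).
- env.read_camera(name): name is "scene" or "top"; returns the picture (480x640x3 uint8, red, green, blue); there is no depth.
- env.camera_model(name): a dict with "camera_matrix" (3x3 intrinsics, pixels), "camera_from_world" (4x4, takes a point from world to camera coordinates). Camera axes: x right, y down, z forward; pixel columns grow to the right and rows downward; lengths in m; the calibration is good to about 2 mm. A picture is of the moment at which its call begins. camera_model takes no time and is no camera call.
- env.hand_in(): hands the job in, once; it reports no verdict.
The state is a dict: "clock": time; "joint_pos": joint angles; "qvel": joint speeds; "tau": joint torques, N m; "tcp_pos": TCP position; "orientation": TCP orientation; "wrist_force": force on the tool from outside, world axes, zero at the start; "ft_torque": the same for the moment, N m; "finger_gap": finger opening in m.
Only numpy, scipy, OpenCV 4.12 (cv2) and the standard library are available. Lean on these libraries where they do the work, as an engineer would, in place of code of your own. Each camera call takes 0.05 s, during which the arm holds its last target.

## Working session

There is one attempt and no reset: what is moved stays moved. The work goes in short steps, Python scripts to look and compute and a tool call to move; the robot and the scene stay as the last step left them, time stands still between calls to the robot, and variables do not carry over. Pictures are saved under pics/ and viewed, and the job is handed in when it is done.

Besides the shell and the picture viewer there is one more tool, called after "Request:" in YAML: its name, and indented under it one key for each argument. drive_tool: Moves the arm, as the interface text tells. Its arguments: {"type":"object","properties":{"plan":{"type":"array","items":{"type":"array","items":{"type":"array","items":{"type":"number"}}}},"squeeze":{"type":"number"}},"required":["plan"]}

```bash
ls; mkdir -p pics; python3 - <<'E'
from workcell import env
import cv2
for n in ("scene","top"):
    im=env.read_camera(n); cv2.imwrite(f"pics/{n}0.png",im[:,:,::-1])
    m=env.camera_model(n); print(n,m)
print(env.get_state())
E
```

```text
pics
scene {'camera_matrix': array([[569.60924555,   0.        , 312.82661748],
       [  0.        , 569.60924555, 240.72095712],
       [  0.        ,   0.        ,   1.        ]]), 'camera_from_world': array([[-0.79854574,  0.60191152,  0.00521835,  0.46421358],
       [ 0.42530883,  0.57034233, -0.70272471, -0.20626383],
       [-0.42595434, -0.55893842, -0.71144272,  1.32860649],
       [ 0.        ,  0.        ,  0.        ,  1.        ]])}
top {'camera_matrix': array([[586.71657571,   0.        , 323.50590729],
       [  0.        , 586.71657571, 241.82222812],
       [  0.        ,   0.        ,   1.        ]]), 'camera_from_world': array([[-0.02072868, -0.99976315, -0.00663095,  0.01198765],
       [-0.98807334,  0.02149761, -0.15247601,  0.56559647],
       [ 0.15258244,  0.00339124, -0.98828493,  1.0587279 ],
       [ 0.        ,  0.        ,  0.        ,  1.        ]])}
{'clock': 0.1, 'joint_pos': array([-1.26459909e+00,  3.13934013e-01,  4.51081993e-02,  1.30359420e+00,
       -6.62788906e-06,  1.43121372e+00]), 'qvel': array([-1.19360277e-03,  1.20389935e-04,  4.16946726e-03,  1.60394037e-03,
        6.57463346e-05,  1.82220410e-04]), 'tau': array([ 1.80109375e-03, -4.81723666e+01,  2.99244028e+01,  1.27276615e-02,
       -2.04023027e-04, -4.83183371e-06]), 'tcp_pos': array([ 0.24778097, -0.51838003,  0.23049946]), 'orientation': array([-0.15573331, -0.68956454, -0.15687706,  0.68966475]), 'wrist_force': array([ 0.55593484, -0.6982101 ,  1.11677319]), 'ft_torque': array([-0.0085588 , -0.01761563, -0.04545401]), 'finger_gap': 0.08554688796368311}
```

View pics/scene0.png

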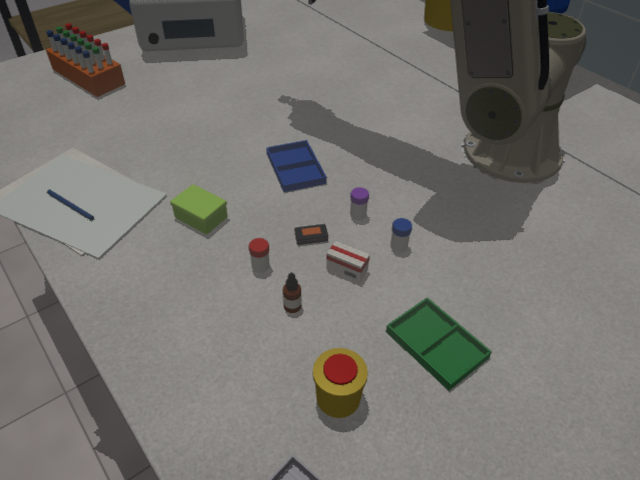

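View pics/top0.png

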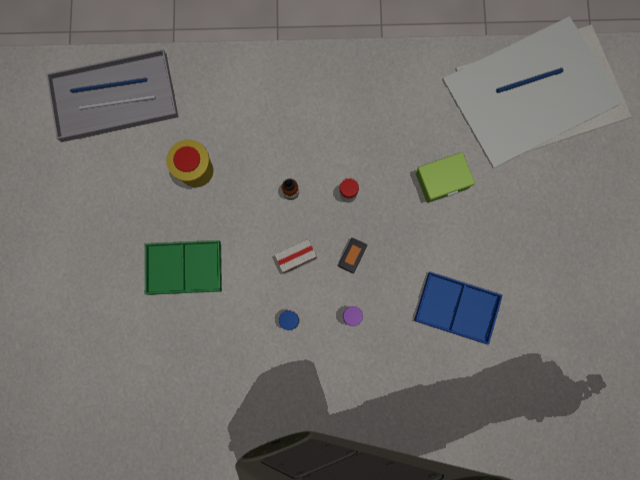

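The top view shows the dropper bulb near (290,184), red cap (349,188), blue cap (289,320), purple cap (353,316), carton (296,257), case (352,255), green tray (183,267) and blue tray (458,308). The yellow pot is at (190,163) and the lime box at (446,177). Next I segment these and locate them.

```bash
cat > h.py <<'E'
import numpy as np, cv2
from scipy.spatial.transform import Rotation as R
from workcell import env
def ray(n,px,z):
    m=env.camera_model(n);K=m["camera_matrix"];T=m["camera_from_world"]
    o=-T[:3,:3].T@T[:3,3]; d=T[:3,:3].T@np.linalg.inv(K)@np.array([px[0],px[1],1.])
    return o+d*(z-o[2])/d[2]
def proj(n,p):
    m=env.camera_model(n);K=m["camera_matrix"];T=m["camera_from_world"]
    q=K@(T[:3,:3]@np.asarray(p)+T[:3,3]);return q[:2]/q[2]
def rot(s): q=s["orientation"];return R.from_quat([q[1],q[2],q[3],q[0]])
def delta(target,yaw=None):
    """tool-frame shift (cm) & rotvec to get to target TCP pos; yaw = world angle of tool y axis, tool x down"""
    s=env.get_state();r=rot(s)
    out=r.inv().apply(np.asarray(target)-s["tcp_pos"])*100
    M=r.as_matrix(); cur=np.arctan2(M[1,1],M[0,1])
    if yaw is None: yaw=cur
    yaw=cur+(yaw-cur+np.pi/2)%np.pi-np.pi/2
    c,sn=np.cos(yaw),np.sin(yaw)
    x=np.array([0,0,-1.]);y=np.array([c,sn,0]);G=R.from_matrix(np.c_[x,y,np.cross(x,y)])
    rv=(r.inv()*G).as_rotvec(degrees=True)
    print("shift cm",out.round(2),"turn deg",rv.round(1),"tcp",s["tcp_pos"].round(4),"yaw",round(np.degrees(cur),1),"x-axis",M[:,0].round(3),"t",round(s["clock"],2),"j6",s["joint_pos"][5].round(2),"gap",round(s["finger_gap"],4),"F",s["wrist_force"].round(1))
E
python3 - <<'E'
from h import *
im=cv2.imread("pics/top0.png");hsv=cv2.cvtColor(im,cv2.COLOR_BGR2HSV)
def blob(lo,hi,box):
    m=cv2.inRange(hsv,lo,hi);mm=np.zeros_like(m);x0,y0,x1,y1=box;mm[y0:y1,x0:x1]=m[y0:y1,x0:x1]
    c=max(cv2.findContours(mm,cv2.RETR_EXTERNAL,cv2.CHAIN_APPROX_NONE)[0],key=cv2.contourArea);return c
def rep(name,c,z):
    p=np.array([ray("top",q[0],z)[:2] for q in c],np.float32)
    (cx,cy),(w,h),a=cv2.minAreaRect(p*1000)
    if w<h:w,h,a=h,w,a-90
    print(name,"centre",round(cx,1),round(cy,1),"size",round(w,1),round(h,1),"long-axis yaw",round(a%180,1))
rep("blue_tray",blob((105,120,50),(125,255,255),(400,260,520,360)),.019)
rep("green_tray",blob((55,120,30),(85,255,255),(130,230,235,305)),.019)
rep("redcap",blob((170,120,50),(180,255,255),(330,170,370,205)),.06)
rep("redcap2",blob((0,120,50),(10,255,255),(330,170,370,205)),.06)
rep("bluecap",blob((105,100,40),(125,255,255),(270,300,310,340)),.06)
rep("purplecap",blob((125,60,40),(160,255,255),(335,300,370,335)),.06)
rep("carton",blob((0,0,140),(180,255,255),(270,235,320,275)),.045)
rep("case",blob((0,0,0),(180,255,75),(330,232,372,278)),.018)
rep("lime",blob((28,120,50),(45,255,255),(410,145,480,210)),.046)
rep("pot",blob((20,120,50),(35,255,255),(160,130,220,195)),.086)
big=cv2.resize(im[160:340,260:390],None,fx=4,fy=4,interpolation=cv2.INTER_CUBIC)[:600];cv2.imwrite("pics/crop0.png",big)
delta([.5,0,.2])
E
```

```text
blue_tray centre 438.7 -251.0 size 144.5 96.9 long-axis yaw 70.8
green_tray centre 527.0 270.4 size 143.8 95.8 long-axis yaw 91.4Traceback (most recent call last):
  File "<stdin>", line 13, in <module>
  File "<stdin>", line 5, in blob
ValueError: max() iterable argument is empty
```

```bash
python3 - <<'E'
from h import *
im=cv2.imread("pics/top0.png");hsv=cv2.cvtColor(im,cv2.COLOR_BGR2HSV)
def blob(lo,hi,box):
    m=cv2.inRange(hsv,lo,hi);mm=np.zeros_like(m);x0,y0,x1,y1=box;mm[y0:y1,x0:x1]=m[y0:y1,x0:x1]
    return max(cv2.findContours(mm,cv2.RETR_EXTERNAL,cv2.CHAIN_APPROX_NONE)[0],key=cv2.contourArea)
def rep(name,z,*a):
    try:c=blob(*a)
    except ValueError: print(name,"none");return
    p=np.array([ray("top",q[0],z)[:2] for q in c],np.float32)
    (cx,cy),(w,h),a=cv2.minAreaRect(p*1000)
    if w<h:w,h,a=h,w,a-90
    print(name,"centre",round(cx,1),round(cy,1),"size",round(w,1),round(h,1),"long-axis yaw",round(a%180,1))
rep("redcap",.06,(0,120,50),(10,255,255),(330,170,370,205))
rep("bluecap",.06,(100,100,40),(125,255,255),(270,300,310,340))
rep("purplecap",.06,(125,60,40),(160,255,255),(335,300,370,335))
rep("carton",.045,(0,0,150),(180,255,255),(270,235,320,275))
rep("cartonstripe",.045,(0,120,50),(10,255,255),(270,235,320,275))
rep("case",.018,(0,0,0),(180,255,75),(330,232,372,278))
rep("panel",.018,(3,120,80),(20,255,255),(330,232,372,278))
rep("lime",.046,(28,120,50),(45,255,255),(410,145,480,210))
rep("pot",.086,(20,120,50),(35,255,255),(160,130,220,195))
rep("dropper",.03,(0,80,0),(20,255,130),(275,170,305,205))
big=cv2.resize(im[170:340,265:385],None,fx=3.5,fy=3.5,interpolation=cv2.INTER_CUBIC);cv2.imwrite("pics/crop0.png",big)
s=cv2.imread("pics/scene0.png");cv2.imwrite("pics/crops0.png",cv2.resize(s[180:330,230:430],None,fx=4,fy=4,interpolation=cv2.INTER_CUBIC))
delta([.5,0,.2])
E
```

```text
redcap centre 664.3 -50.0 size 34.7 33.8 long-axis yaw 178.6
bluecap centre 421.2 66.4 size 34.5 32.4 long-axis yaw 88.8
purplecap centre 426.8 -49.9 size 34.5 34.2 long-axis yaw 88.8
carton centre 520.9 69.4 size 19.1 7.4 long-axis yaw 120.0
cartonstripe centre 541.7 54.1 size 69.4 8.3 long-axis yaw 113.9
case centre 543.0 -54.0 size 62.3 34.3 long-axis yaw 152.2
panel centre 543.5 -54.7 size 36.3 18.0 long-axis yaw 152.0
lime centre 685.2 -232.6 size 98.6 68.8 long-axis yaw 108.2
pot centre 710.5 245.8 size 93.7 77.8 long-axis yaw 18.2
dropper centre 675.7 62.9 size 30.2 29.9 long-axis yaw 112.6
shift cm [  3.12 -35.89 -45.11] turn deg [-0.  -0.   0.1] tcp [ 0.2478 -0.5184  0.2305] yaw -64.5 x-axis [-0.     0.002 -1.   ] t 0.1 j6 1.43 gap 0.0855 F [ 0.6 -0.7  1.1]
```

View pics/crop0.png

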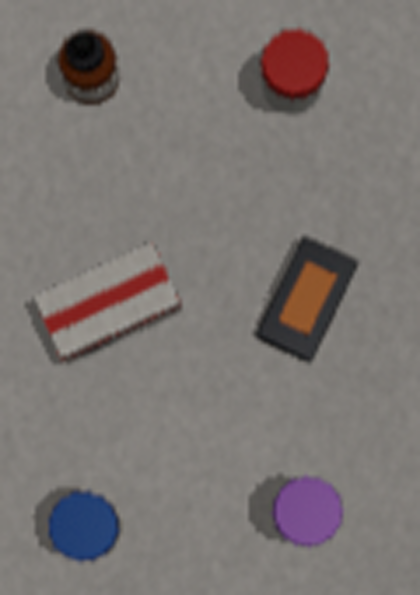

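View pics/crops0.png

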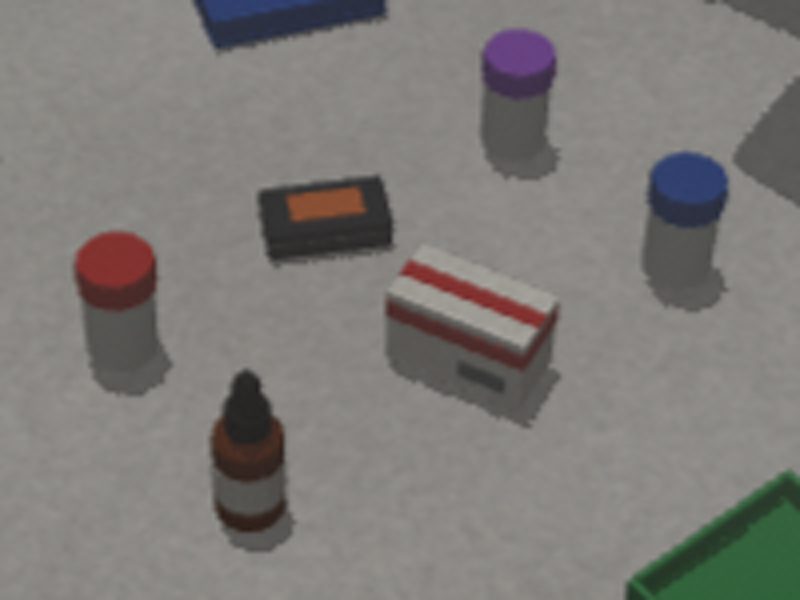

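```bash
python3 - <<'E'
from h import *
print("bulb tip top", ray("top",(289.9,181.5),.088).round(4),"scene",ray("scene",(291.5,274.5),.088).round(4))
print("bottle base scene lower edge",ray("scene",(292.3,311.8),.0).round(4))
for n,p in dict(red=(.6643,-.05),blue=(.4212,.0664),drop=(.6757,.0629),carton=(.5417,.0541),case=(.543,-.054)).items():
    print(n,"scene base",proj("scene",[*p,0]).round(1),"scene z60",proj("scene",[*p,.06]).round(1),"top z60",proj("top",[*p,.06]).round(1),"top z88",proj("top",[*p,.088]).round(1))
print(ray("scene",(259,246),.06).round(4),"redcap scene", ray("scene",(401.8,226.5),.06).round(4),"bluecap scene")
# step 1: over the carton
delta([.542,.054,.13],np.radians(23.9))
E
```

```text
bulb tip top [0.6719 0.059  0.088 ] scene [0.6749 0.0648 0.088 ]
bottle base scene lower edge [0.6809 0.0723 0.    ]
red scene base [261.7 266.1] scene z60 [259.8 243.8] top z60 [349. 188.] top z88 [349.5 184.3]
blue scene base [398.8 246.2] scene z60 [402.4 224. ] top z60 [288.5 320. ] top z88 [287.4 319.6]
drop scene base [291.6 307. ] scene z60 [290.8 285. ] top z60 [288.8 183.4] top z88 [287.8 179.5]
carton scene base [347.1 270.1] scene z60 [348.7 247.8] top z60 [294.4 254. ] top z88 [293.5 251.9]
case scene base [311.9 237.6] scene z60 [312.  215.4] top z60 [353. 252.] top z88 [353.6 249.9]
[ 0.6684 -0.0462  0.06  ] redcap scene [0.4268 0.0707 0.06  ] bluecap scene
shift cm [ 10.12 -38.94 -51.22] turn deg [-88.4  -0.1   0.1] tcp [ 0.2478 -0.5184  0.2305] yaw -64.5 x-axis [-0.     0.002 -1.   ] t 0.1 j6 1.43 gap 0.0855 F [ 0.6 -0.7  1.1]
```

Request:
drive_tool:
  plan:
    - [[0, -2.4, -3.2, 0, 0, 0, 1], [0, -2.4, -3.2, 0, 0, 0, 1], [0, -2.4, -3.2, 0, 0, 0, 1], [0, -2.4, -3.2, 0, 0, 0, 1], [0, -2.4, -3.2, 0, 0, 0, 1]]
  squeeze: 30

```text
clock: 0.52
tcp_pos: [0.3407, -0.3397, 0.2308]
orientation: [-0.156, -0.69, -0.156, 0.69]
wrist_force: [0.6, -0.2, 0.7]
finger_gap: 0.0854
```

Request:
drive_tool:
  plan:
    - [[0, -2.4, -3.2, 0, 0, 0, 1], [0, -2.4, -3.2, 0, 0, 0, 1], [0, -2.4, -3.2, 0, 0, 0, 1], [0, -2.4, -3.2, 0, 0, 0, 1], [0, -2.4, -3.2, 0, 0, 0, 1]]

```text
clock: 0.93
tcp_pos: [0.4334, -0.1623, 0.2311]
orientation: [-0.156, -0.69, -0.156, 0.69]
wrist_force: [-0.1, -1.1, 0.3]
finger_gap: 0.0852
```

Request:
drive_tool:
  plan:
    - [[0, -2.4, -3.2, 0, 0, 0, 1], [0, -2.4, -3.2, 0, 0, 0, 1], [0, -2.4, -3.2, 0, 0, 0, 1], [0, -2.4, -3.2, 0, 0, 0, 1], [0, -2.4, -3.2, 0, 0, 0, 1]]

```text
clock: 1.35
tcp_pos: [0.5261, 0.015, 0.231]
orientation: [-0.156, -0.689, -0.156, 0.69]
wrist_force: [0.3, -0.3, -1.3]
finger_gap: 0.0853
```

Request:
drive_tool:
  plan:
    - [[0, -2.4, -3.2, -6, 0, 0, 1], [0, 0, 0, -7, 0, 0, 1], [0, 0, 0, -7, 0, 0, 1], [0, 0, 0, -7, 0, 0, 1], [0, 0, 0, -7, 0, 0, 1]]

```text
clock: 1.77
tcp_pos: [0.544, 0.049, 0.2306]
orientation: [-0.353, -0.612, -0.354, 0.613]
wrist_force: [-0.0, 0.1, 0.4]
finger_gap: 0.0859
```

Request:
drive_tool:
  plan:
    - [[0, 0, 0, -7, 0, 0, 1], [0, 0, 0, -7, 0, 0, 1], [0, 0, 0, -7, 0, 0, 1], [0, 0, 0, -7, 0, 0, 1], [0, 0, 0, -7, 0, 0, 1]]

```text
clock: 2.18
tcp_pos: [0.544, 0.0484, 0.2307]
orientation: [0.521, 0.478, 0.521, -0.478]
wrist_force: [0.0, -0.8, 0.5]
finger_gap: 0.0854
```

Request:
drive_tool:
  plan:
    - [[0, 0, 0, -7, 0, 0, 1], [0, 0, 0, -7, 0, 0, 1], [0, 0, 0, -5.4, 0, 0, 1], [0, 0, 0, 0, 0, 0, 1], [0, 0, 0, 0, 0, 0, 1]]

```text
clock: 2.6
tcp_pos: [0.5441, 0.0484, 0.2309]
orientation: [0.592, 0.386, 0.593, -0.386]
wrist_force: [-0.7, -0.1, 0.5]
finger_gap: 0.0852
```

```bash
python3 -c "
from h import *
delta([.542,.054,.13],np.radians(23.9))"
```

```text
shift cm [10.09  0.04 -0.59] turn deg [-0.1 -0.   0. ] tcp [0.5441 0.0484 0.2309] yaw 23.8 x-axis [-0.001 -0.    -1.   ] t 2.6 j6 1.1 gap 0.0852 F [-0.7 -0.1  0.5]
```

Request:
drive_tool:
  plan:
    - [[4, 0, -0.6, 0, 0, 0, 1], [4, 0, 0, 0, 0, 0, 1], [4, 0, 0, 0, 0, 0, 1], [4, 0, 0, 0, 0, 0, 1], [3, 0, 0, 0, 0, 0, 1]]

```text
clock: 3.02
tcp_pos: [0.5401, 0.054, 0.0382]
orientation: [0.592, 0.386, 0.593, -0.387]
wrist_force: [-1.5, 0.9, -0.1]
finger_gap: 0.0852
```

Request:
drive_tool:
  plan:
    - [[2, 0, 0, 0, 0, 0, 1], [0, 0, 0, 0, 0, 0, 1], [0, 0, 0, 0, 0, 0, 0], [0, 0, 0, 0, 0, 0, 0], [0, 0, 0, 0, 0, 0, 0]]

```text
clock: 3.43
tcp_pos: [0.5437, 0.0538, 0.0233]
orientation: [0.594, 0.386, 0.592, -0.385]
wrist_force: [-0.3, -0.2, 0.6]
finger_gap: 0.0513
```

Request:
drive_tool:
  plan:
    - [[0, 0, 0, 0, 0, 0, 0], [0, 0, 0, 0, 0, 0, 0], [0, 0, 0, 0, 0, 0, 0], [0, 0, 0, 0, 0, 0, 0], [0, 0, 0, 0, 0, 0, 0]]

```text
clock: 3.85
tcp_pos: [0.5435, 0.0538, 0.0232]
orientation: [0.594, 0.386, 0.592, -0.385]
wrist_force: [-0.7, 0.8, 5.6]
finger_gap: 0.0352
```

```bash
python3 -c "
from h import *
delta([.542,.054,.02],np.radians(23.9))
cv2.imwrite('pics/g1.png',env.read_camera('scene')[:,:,::-1][100:400,150:550])"
```

```text
shift cm [ 0.32 -0.13 -0.08] turn deg [ 0.   0.1 -0.2] tcp [0.5435 0.0538 0.0232] yaw 23.9 x-axis [ 0.004 -0.    -1.   ] t 3.85 j6 1.1 gap 0.0352 F [-0.7  0.8  5.6]
```

View pics/g1.png

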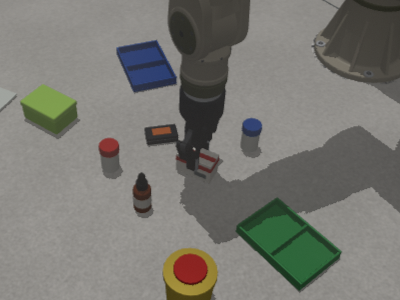

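Request:
drive_tool:
  plan:
    - [[-1, 0, 0, 0, 0, 0, 0], [-3, 0, 0, 0, 0, 0, 0], [-4, 0, 0, 0, 0, 0, 0], [-4, 0, 0, 0, 0, 0, 0], [-1, 0, 0, 0, 0, 0, 0]]

```text
clock: 4.32
tcp_pos: [0.545, 0.0538, 0.1585]
orientation: [0.596, 0.387, 0.59, -0.384]
wrist_force: [1.7, -0.6, -0.3]
finger_gap: 0.0351
```

```bash
python3 -c "
from h import *
delta([.4502,-.218,.1],np.radians(70.8))"
```

```text
shift cm [  5.78 -19.74  20.97] turn deg [-46.9   0.4  -0.4] tcp [0.545  0.0538 0.1585] yaw 23.9 x-axis [ 0.01  -0.001 -1.   ] t 4.32 j6 1.1 gap 0.0351 F [ 1.7 -0.6 -0.3]
```

Request:
drive_tool:
  plan:
    - [[0, -2.5, 2.6, 0, 0, 0, 0], [0, -2.5, 2.6, 0, 0, 0, 0], [0, -2.5, 2.6, 0, 0, 0, 0], [0, -2.5, 2.6, 0, 0, 0, 0], [0, -2.5, 2.6, 0, 0, 0, 0]]

```text
clock: 4.73
tcp_pos: [0.4795, -0.1168, 0.1519]
orientation: [0.593, 0.385, 0.593, -0.385]
wrist_force: [0.9, -0.7, -1.4]
finger_gap: 0.0356
```

Request:
drive_tool:
  plan:
    - [[0, -2.5, 2.6, 0, 0, 0, 0], [0, -2.5, 2.6, 0, 0, 0, 0], [0, -2.2, 2.7, 0, 0, 0, 0], [0, 0, 0, -6.7, 0, 0, 0], [0, 0, 0, -6.7, 0, 0, 0]]

```text
clock: 5.15
tcp_pos: [0.4458, -0.2193, 0.1518]
orientation: [0.634, 0.313, 0.634, -0.313]
wrist_force: [-0.1, 0.0, -1.2]
finger_gap: 0.0356
```

Request:
drive_tool:
  plan:
    - [[0, 0, 0, -6.7, 0, 0, 0], [0, 0, 0, -6.7, 0, 0, 0], [0, 0, 0, -6.7, 0, 0, 0], [0, 0, 0, -6.7, 0, 0, 0], [0, 0, 0, -6.7, 0, 0, 0]]

```text
clock: 5.57
tcp_pos: [0.4464, -0.217, 0.1517]
orientation: [0.698, 0.116, 0.698, -0.116]
wrist_force: [-0.4, -0.2, -1.1]
finger_gap: 0.0352
```

```bash
python3 -c "
from h import *
delta([.4502,-.218,.0275],np.radians(70.8))
cv2.imwrite('pics/g2.png',env.read_camera('top')[:,:,::-1])"
```

```text
shift cm [12.42  0.03  0.39] turn deg [0.4 0.  0. ] tcp [ 0.4464 -0.217   0.1517] yaw 71.2 x-axis [ 0. -0. -1.] t 5.57 j6 -0.29 gap 0.0352 F [-0.4 -0.2 -1.1]
```

View pics/g2.png

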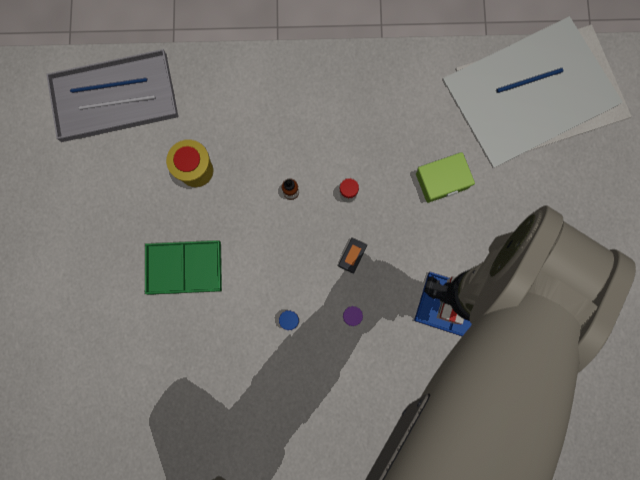

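The carton is still held above the blue tray (450,312), and nothing else has moved. Next I lower it.

Request:
drive_tool:
  plan:
    - [[4, 0, 0.4, 0, 0, 0, 0], [4, 0, 0, 0, 0, 0, 0], [2.5, 0, 0, 0, 0, 0, 0], [0.8, 0, 0, 0, 0, 0, 0], [0.4, 0, 0, 0, 0, 0, 0]]

```text
clock: 6.03
tcp_pos: [0.4491, -0.2175, 0.033]
orientation: [0.696, 0.119, 0.698, -0.118]
wrist_force: [-0.1, -0.5, -1.1]
finger_gap: 0.0353
```

Request:
drive_tool:
  plan:
    - [[0.3, 0, 0, 0, 0, 0, 0], [0.2, 0, 0, 0, 0, 0, 0], [0.1, 0, 0, 0, 0, 0, 0], [0, 0, 0, 0, 0, 0, 0], [0, 0, 0, 0, 0, 0, 0]]

```text
clock: 6.45
tcp_pos: [0.4512, -0.2189, 0.0294]
orientation: [0.698, 0.117, 0.697, -0.118]
wrist_force: [0.0, 0.4, -1.3]
finger_gap: 0.0353
```

```bash
python3 -c "
from h import *
delta([.4502,-.218,.0275],np.radians(70.8))"
```

```text
shift cm [ 0.19  0.06 -0.12] turn deg [0.  0.1 0. ] tcp [ 0.4512 -0.2189  0.0294] yaw 70.8 x-axis [ 0.002 -0.001 -1.   ] t 6.45 j6 -0.28 gap 0.0353 F [ 0.   0.4 -1.3]
```

Request:
drive_tool:
  plan:
    - [[0.1, 0, 0, 0, 0, 0, 0], [0.1, 0, 0, 0, 0, 0, 0], [0.1, 0, 0, 0, 0, 0, 0], [0, 0, 0, 0, 0, 0, 0], [0, 0, 0, 0, 0, 0, 0]]

```text
clock: 6.87
tcp_pos: [0.4509, -0.2188, 0.0272]
orientation: [0.698, 0.117, 0.697, -0.118]
wrist_force: [-3.5, 1.6, 14.0]
finger_gap: 0.0354
```

Contact with the floor is clear at 14 N. Release and retreat.

Request:
drive_tool:
  plan:
    - [[-0.1, 0, 0, 0, 0, 0, 0], [0, 0, 0, 0, 0, 0, 0.75], [0, 0, 0, 0, 0, 0, 0.75], [0, 0, 0, 0, 0, 0, 0.75], [0, 0, 0, 0, 0, 0, 0.75]]

```text
clock: 7.28
tcp_pos: [0.4504, -0.2184, 0.0261]
orientation: [0.697, 0.118, 0.697, -0.118]
wrist_force: [0.5, -0.5, -0.3]
finger_gap: 0.0639
```

Request:
drive_tool:
  plan:
    - [[-1, 0, 0, 0, 0, 0, 0.75], [-4, 0, 0, 0, 0, 0, 0.75], [-4, 0, 0, 0, 0, 0, 0.75], [-4, 0, 0, 0, 0, 0, 0.75], [0, 0, 0, 0, 0, 0, 1]]

```text
clock: 7.7
tcp_pos: [0.4542, -0.2209, 0.1648]
orientation: [0.701, 0.116, 0.693, -0.12]
wrist_force: [0.8, -1.0, 0.0]
finger_gap: 0.0747
```

```bash
python3 -c "
from h import *
delta([.543,-.054,.1],np.radians(62.1))"
```

```text
shift cm [ 6.45 18.7   2.83] turn deg [8.8 0.7 0.1] tcp [ 0.4542 -0.2209  0.1648] yaw 70.9 x-axis [ 0.01  -0.007 -1.   ] t 7.7 j6 -0.28 gap 0.0747 F [ 0.8 -1.   0. ]
```

Request:
drive_tool:
  plan:
    - [[0, 3.7, 0.6, 0, 0, 0, 1], [0, 3.7, 0.6, 0, 0, 0, 1], [0, 3.7, 0.6, 0, 0, 0, 1], [0, 3.7, 0.6, 0, 0, 0, 1], [0, 3.7, 0.6, 0, 0, 0, 1]]

```text
clock: 8.12
tcp_pos: [0.5401, -0.052, 0.1571]
orientation: [0.698, 0.118, 0.697, -0.118]
wrist_force: [0.4, -0.7, 0.6]
finger_gap: 0.0858
```

Request:
drive_tool:
  plan:
    - [[0, 0, 0, 4.4, 0, 0, 1], [0, 0, 0, 4.4, 0, 0, 1], [3, 0, 0, 0, 0, 0, 1], [3, 0, 0, 0, 0, 0, 1], [0, 0, 0, 0, 0, 0, 1]]

```text
clock: 8.53
tcp_pos: [0.5359, -0.0524, 0.0919]
orientation: [0.683, 0.171, 0.689, -0.171]
wrist_force: [-1.0, 0.5, -0.3]
finger_gap: 0.0854
```

```bash
python3 -c "
from h import *
delta([.543,-.054,.003],np.radians(62.1))
cv2.imwrite('pics/g3.png',env.read_camera('top')[:,:,::-1][150:400,200:560])"
```

```text
shift cm [8.88 0.21 0.78] turn deg [-0.  -0.5  0.1] tcp [ 0.5359 -0.0524  0.0919] yaw 62.1 x-axis [-0.008  0.002 -1.   ] t 8.53 j6 0.24 gap 0.0854 F [-1.   0.5 -0.3]
```

View pics/g3.png

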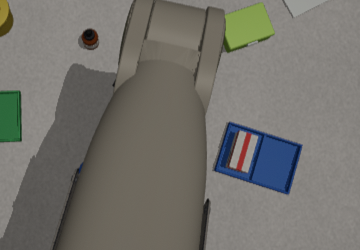

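The carton sits squarely in the left well of the blue tray, at (443,303) in the full image. Now I descend on the case.

Request:
drive_tool:
  plan:
    - [[0, 0.1, 0.5, 0, 0, 0, 1], [3, 0, 0, 0, 0, 0, 1], [2.5, 0, 0, 0, 0, 0, 1], [1, 0, 0, 0, 0, 0, 1], [0, 0, 0, 0, 0, 0, 1]]

```text
clock: 9.0
tcp_pos: [0.5437, -0.055, 0.0306]
orientation: [0.685, 0.171, 0.687, -0.171]
wrist_force: [-0.2, 0.1, 0.0]
finger_gap: 0.0854
```

```bash
python3 -c "
from h import *
delta([.543,-.054,.003],np.radians(62.1))"
```

```text
shift cm [ 2.76  0.06 -0.11] turn deg [-0.1 -0.1  0. ] tcp [ 0.5437 -0.055   0.0306] yaw 62.0 x-axis [-0.002  0.    -1.   ] t 9.0 j6 0.24 gap 0.0854 F [-0.2  0.1  0. ]
```

Request:
drive_tool:
  plan:
    - [[1.5, 0, -0.1, 0, 0, 0, 1], [0.7, 0, 0, 0, 0, 0, 1], [0.3, 0, 0, 0, 0, 0, 1], [0.1, 0, 0, 0, 0, 0, 1], [0, 0, 0, 0, 0, 0, 1]]

```text
clock: 9.42
tcp_pos: [0.5441, -0.0547, 0.0061]
orientation: [0.687, 0.171, 0.686, -0.171]
wrist_force: [1.1, 0.1, -0.2]
finger_gap: 0.0856
```

Request:
drive_tool:
  plan:
    - [[0, 0, 0, 0, 0, 0, 0.6], [0, 0, 0, 0, 0, 0, 0.6], [0, 0, 0, 0, 0, 0, 0.6], [0, 0, 0, 0, 0, 0, 0.5], [0, 0, 0, 0, 0, 0, 0.5]]

```text
clock: 9.83
tcp_pos: [0.5436, -0.0545, 0.0055]
orientation: [0.686, 0.171, 0.686, -0.171]
wrist_force: [0.7, -0.7, 0.8]
finger_gap: 0.0429
```

Request:
drive_tool:
  plan:
    - [[0.1, 0, 0, 0, 0, 0, 0], [0, 0, 0, 0, 0, 0, 0], [0, 0, 0, 0, 0, 0, 0], [0, 0, 0, 0, 0, 0, 0], [0, 0, 0, 0, 0, 0, 0]]

```text
clock: 10.25
tcp_pos: [0.5437, -0.0546, 0.0048]
orientation: [0.686, 0.171, 0.686, -0.171]
wrist_force: [-1.5, -0.5, 5.8]
finger_gap: 0.0331
```

Request:
drive_tool:
  plan:
    - [[-0.5, 0, 0, 0, 0, 0, 0], [-2, 0, 0, 0, 0, 0, 0], [-4, 0, 0, 0, 0, 0, 0], [-4, 0, 0, 0, 0, 0, 0], [-4, 0, 0, 0, 0, 0, 0]]

```text
clock: 10.67
tcp_pos: [0.5426, -0.0543, 0.1504]
orientation: [0.686, 0.171, 0.687, -0.171]
wrist_force: [0.5, 0.3, -0.5]
finger_gap: 0.0332
```

```bash
python3 -c "
from h import *
delta([.4502,-.218,.1],np.radians(70.8))
im=env.read_camera('top');cv2.imwrite('pics/g4.png',im[:,:,::-1])
hsv=cv2.cvtColor(im,cv2.COLOR_RGB2HSV);m=cv2.inRange(hsv,(0,120,50),(10,255,255));mm=np.zeros_like(m);mm[260:350,415:480]=m[260:350,415:480]
c=max(cv2.findContours(mm,0,cv2.CHAIN_APPROX_NONE)[0],key=cv2.contourArea)
print(cv2.minAreaRect(np.array([ray('top',q[0],.049)[:2]*1000 for q in c],np.float32)))"
```

```text
shift cm [  5.05 -18.79  -0.47] turn deg [-8.8 -0.1  0. ] tcp [ 0.5426 -0.0543  0.1504] yaw 62.0 x-axis [-0.002  0.    -1.   ] t 10.67 j6 0.24 gap 0.0332 F [ 0.5  0.3 -0.5]
((448.8329772949219, -217.6925048828125), (8.988432884216309, 68.96259307861328), 71.16085815429688)
```

View pics/g4.png

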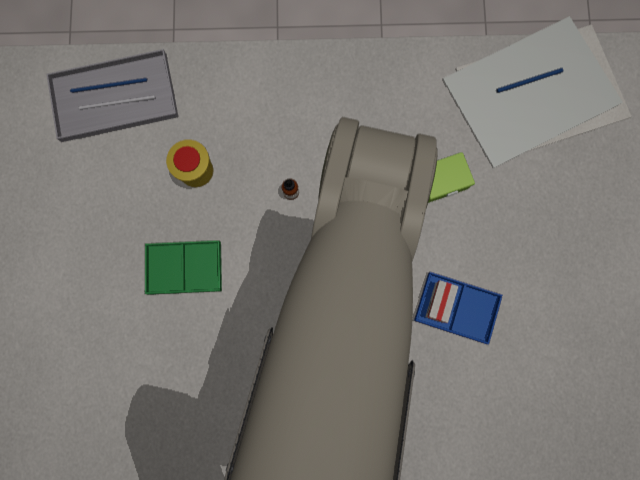

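The carton's stripe is at (441,302), giving (449,-218) mm, yaw 161°, length 69 mm, all as intended. The case is held with a gap of 33 mm.

Request:
drive_tool:
  plan:
    - [[0, -3.7, -0.1, 0, 0, 0, 0], [0, -3.8, -0.1, 0, 0, 0, 0], [0, -3.8, -0.1, 0, 0, 0, 0], [0, -3.8, -0.1, 0, 0, 0, 0], [0, -3.7, 0, 0, 0, 0, 0]]

```text
clock: 11.13
tcp_pos: [0.4506, -0.2197, 0.1492]
orientation: [0.686, 0.171, 0.686, -0.171]
wrist_force: [0.7, -0.1, -0.7]
finger_gap: 0.0332
```

Request:
drive_tool:
  plan:
    - [[0, 0, 0, -4.4, 0, 0, 0], [0, 0, 0, -4.4, 0, 0, 0], [2, 0, 0, 0, 0, 0, 0], [2, 0, 0, 0, 0, 0, 0], [0, 0, 0, 0, 0, 0, 0]]

```text
clock: 11.55
tcp_pos: [0.4495, -0.2174, 0.106]
orientation: [0.695, 0.119, 0.699, -0.117]
wrist_force: [-0.6, 0.3, -1.1]
finger_gap: 0.0333
```

```bash
python3 -c "
from h import *
delta([.449,-.2177,.0545],np.radians(71))
cv2.imwrite('pics/g5.png',env.read_camera('scene')[:,:,::-1][60:300,150:450])"
```

```text
shift cm [ 5.15 -0.05 -0.  ] turn deg [-0.2 -0.3 -0.1] tcp [ 0.4495 -0.2174  0.106 ] yaw 70.8 x-axis [-0.005  0.003 -1.   ] t 11.55 j6 -0.28 gap 0.0333 F [-0.6  0.3 -1.1]
```

View pics/g5.png

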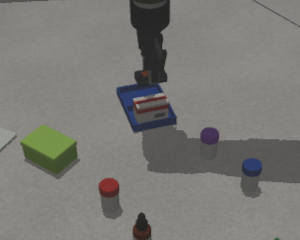

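The case is held above and behind the carton in this view (145,77), consistent with the height offset. Lowering it.

Request:
drive_tool:
  plan:
    - [[2.5, 0, 0, 0, 0, 0, 0], [1.5, 0, 0, 0, 0, 0, 0], [0.5, 0, 0, 0, 0, 0, 0], [0.2, 0, 0, 0, 0, 0, 0], [0, 0, 0, 0, 0, 0, 0]]

```text
clock: 12.02
tcp_pos: [0.4521, -0.2188, 0.0629]
orientation: [0.697, 0.117, 0.697, -0.118]
wrist_force: [-0.0, -1.2, -0.7]
finger_gap: 0.0331
```

Request:
drive_tool:
  plan:
    - [[0.1, 0, 0, 0, 0, 0, 0], [0.1, 0, 0, 0, 0, 0, 0], [0, 0, 0, 0, 0, 0, 0], [0, 0, 0, 0, 0, 0, 0], [0, 0, 0, 0, 0, 0, 0]]

```text
clock: 12.43
tcp_pos: [0.452, -0.2188, 0.0607]
orientation: [0.697, 0.118, 0.697, -0.118]
wrist_force: [-0.1, -0.0, 0.3]
finger_gap: 0.0334
```

```bash
python3 -c "
from h import *
delta([.449,-.2177,.0538],np.radians(71))"
```

```text
shift cm [ 0.69  0.01 -0.32] turn deg [-0.2  0.   0. ] tcp [ 0.452  -0.2188  0.0607] yaw 70.8 x-axis [ 0.001 -0.    -1.   ] t 12.43 j6 -0.28 gap 0.0334 F [-0.1 -0.   0.3]
```

Request:
drive_tool:
  plan:
    - [[0.2, 0, -0.3, 0, 0, 0, 0], [0.2, 0, 0, 0, 0, 0, 0], [0.1, 0, 0, 0, 0, 0, 0], [0.1, 0, 0, 0, 0, 0, 0], [0, 0, 0, 0, 0, 0, 0]]

```text
clock: 12.85
tcp_pos: [0.4488, -0.2176, 0.054]
orientation: [0.697, 0.118, 0.697, -0.118]
wrist_force: [-0.5, 0.5, -0.4]
finger_gap: 0.033
```

Request:
drive_tool:
  plan:
    - [[0.05, 0, 0, 0, 0, 0, 0], [0, 0, 0, 0, 0, 0, 0], [0, 0, 0, 0, 0, 0, 0], [0, 0, 0, 0, 0, 0, 0], [0, 0, 0, 0, 0, 0, 0]]

```text
clock: 13.27
tcp_pos: [0.449, -0.2177, 0.0538]
orientation: [0.697, 0.118, 0.697, -0.118]
wrist_force: [0.3, 0.2, -1.2]
finger_gap: 0.0334
```

Request:
drive_tool:
  plan:
    - [[0.1, 0, 0, 0, 0, 0, 0], [0.05, 0, 0, 0, 0, 0, 0], [0, 0, 0, 0, 0, 0, 0], [0, 0, 0, 0, 0, 0, 0], [0, 0, 0, 0, 0, 0, 0]]

```text
clock: 13.68
tcp_pos: [0.4491, -0.2178, 0.0537]
orientation: [0.698, 0.117, 0.697, -0.118]
wrist_force: [-3.7, 2.8, 12.3]
finger_gap: 0.0332
```

Request:
drive_tool:
  plan:
    - [[-0.1, 0, 0, 0, 0, 0, 0], [0, 0, 0, 0, 0, 0, 0.7], [0, 0, 0, 0, 0, 0, 0.7], [0, 0, 0, 0, 0, 0, 0.7], [0, 0, 0, 0, 0, 0, 0.7]]

```text
clock: 14.1
tcp_pos: [0.4489, -0.2177, 0.0531]
orientation: [0.697, 0.118, 0.697, -0.118]
wrist_force: [-0.8, -0.0, -0.8]
finger_gap: 0.0598
```

Request:
drive_tool:
  plan:
    - [[-1, 0, 0, 0, 0, 0, 0.7], [-3, 0, 0, 0, 0, 0, 0.7], [-4, 0, 0, 0, 0, 0, 0.7], [-2, 0, 0, 0, 0, 0, 0.7], [0, 0, 0, 0, 0, 0, 1]]

```text
clock: 14.52
tcp_pos: [0.4518, -0.2196, 0.159]
orientation: [0.7, 0.116, 0.694, -0.119]
wrist_force: [0.6, -0.4, -0.1]
finger_gap: 0.0704
```

```bash
python3 -c "
from h import *
delta([.665,-.049,.1],np.radians(70.8))"
```

```text
shift cm [ 5.97 23.13 14.49] turn deg [0.  0.5 0.2] tcp [ 0.4518 -0.2196  0.159 ] yaw 70.8 x-axis [ 0.008 -0.005 -1.   ] t 14.52 j6 -0.28 gap 0.0704 F [ 0.6 -0.4 -0.1]
```

Request:
drive_tool:
  plan:
    - [[0, 3.3, 2.1, 0, 0, 0, 1], [0, 3.3, 2.1, 0, 0, 0, 1], [0, 3.3, 2.1, 0, 0, 0, 1], [0, 3.3, 2.1, 0, 0, 0, 1], [0, 3.3, 2.1, 0, 0, 0, 1]]

```text
clock: 14.93
tcp_pos: [0.6032, -0.095, 0.1531]
orientation: [0.697, 0.118, 0.697, -0.118]
wrist_force: [0.7, -0.4, 0.3]
finger_gap: 0.0855
```

Request:
drive_tool:
  plan:
    - [[0, 3.3, 2.0, 0, 0, 0, 1], [0, 3.3, 2.0, 0, 0, 0, 1], [0, 0, 0, 7, 0, 0, 1], [0, 0, 0, 7, 0, 0, 1], [0, 0, 0, 7, 0, 0, 1]]

```text
clock: 15.35
tcp_pos: [0.6618, -0.0459, 0.152]
orientation: [0.663, 0.244, 0.664, -0.244]
wrist_force: [0.1, -0.4, -0.2]
finger_gap: 0.0853
```

Request:
drive_tool:
  plan:
    - [[0, 0, 0, 7, 0, 0, 1], [0, 0, 0, 7, 0, 0, 1], [0, 0, 0, 7, 0, 0, 1], [0, 0, 0, 7, 0, 0, 1], [0, 0, 0, 7, 0, 0, 1]]

```text
clock: 15.77
tcp_pos: [0.6614, -0.047, 0.1527]
orientation: [0.559, 0.433, 0.559, -0.433]
wrist_force: [-0.2, 0.3, -0.1]
finger_gap: 0.0857
```

Request:
drive_tool:
  plan:
    - [[0, 0, 0, 7, 0, 0, 1], [0, 0, 0, 7, 0, 0, 1], [0, 0, 0, 7, 0, 0, 1], [0, 0, 0, 7, 0, 0, 1], [0, 0, 0, 6, 0, 0, 1]]

```text
clock: 16.18
tcp_pos: [0.6613, -0.047, 0.1527]
orientation: [-0.408, -0.577, -0.408, 0.578]
wrist_force: [0.9, -0.8, -1.4]
finger_gap: 0.0853
```

```bash
python3 -c "
from h import *
delta([.665,-.049,.031],np.radians(-19.2))
im=env.read_camera('top');cv2.imwrite('pics/g6.png',im[:,:,::-1])
hsv=cv2.cvtColor(im,cv2.COLOR_RGB2HSV);m=cv2.inRange(hsv,(3,120,80),(20,255,255));mm=np.zeros_like(m);mm[260:350,415:480]=m[260:350,415:480]
c=max(cv2.findContours(mm,0,cv2.CHAIN_APPROX_NONE)[0],key=cv2.contourArea)
print(cv2.minAreaRect(np.array([ray('top',q[0],.067)[:2]*1000 for q in c],np.float32)))"
```

```text
shift cm [12.17  0.43  0.06] turn deg [-0.3  0.   0.1] tcp [ 0.6613 -0.047   0.1527] yaw -19.5 x-axis [-0.001  0.    -1.   ] t 16.18 j6 1.72 gap 0.0853 F [ 0.9 -0.8 -1.4]
((449.6380615234375, -217.69009399414062), (18.44624137878418, 36.85291290283203), 71.24464416503906)
```

View pics/g6.png

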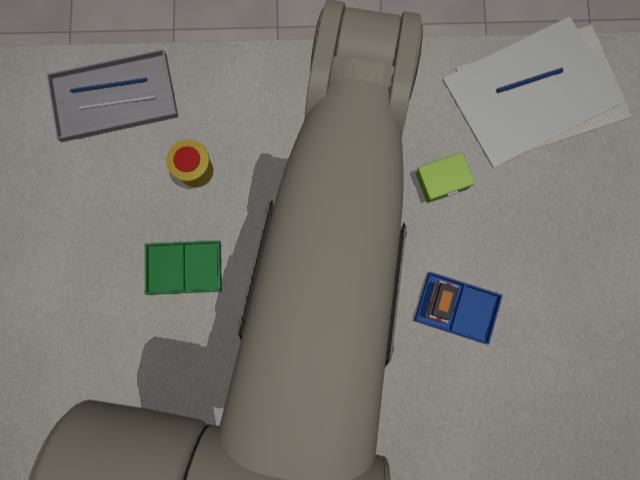

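The case's orange panel is at (446,301), giving (449.6,-217.7) mm, centred on and aligned with the carton. Next is the red jar.

Request:
drive_tool:
  plan:
    - [[0, 0.4, 0, 0, 0, 0, 1], [4, 0, 0, 0, 0, 0, 1], [4, 0, 0, 0, 0, 0, 1], [3, 0, 0, 0, 0, 0, 1], [0.8, 0, 0, 0, 0, 0, 1]]

```text
clock: 16.65
tcp_pos: [0.6615, -0.0477, 0.0291]
orientation: [-0.408, -0.573, -0.413, 0.578]
wrist_force: [-1.5, 0.1, -0.7]
finger_gap: 0.0854
```

Request:
drive_tool:
  plan:
    - [[0.3, 0, 0, 0, 0, 0, 1], [0, 0, 0, 0, 0, 0, 0.6], [0, 0, 0, 0, 0, 0, 0.6], [0, 0, 0, 0, 0, 0, 0.6], [0, 0, 0, 0, 0, 0, 0.6]]

```text
clock: 17.07
tcp_pos: [0.6672, -0.0487, 0.0347]
orientation: [0.411, 0.577, 0.409, -0.575]
wrist_force: [0.4, -1.4, -0.1]
finger_gap: 0.0514
```

Request:
drive_tool:
  plan:
    - [[0, 0, 0, 0, 0, 0, 0], [0, 0, 0, 0, 0, 0, 0], [0, 0, 0, 0, 0, 0, 0], [0, 0, 0, 0, 0, 0, 0], [0, 0, 0, 0, 0, 0, 0]]

```text
clock: 17.48
tcp_pos: [0.6665, -0.0486, 0.0339]
orientation: [0.411, 0.577, 0.409, -0.576]
wrist_force: [-1.4, 0.5, 5.6]
finger_gap: 0.0347
```

```bash
python3 -c "
from h import *
delta([.665,-.049,.031],np.radians(-19.2))
cv2.imwrite('pics/g7.png',cv2.resize(env.read_camera('scene')[:,:,::-1][180:330,180:380],None,fx=3,fy=3))"
```

```text
shift cm [ 0.29 -0.13  0.09] turn deg [ 0.1 -0.  -0.1] tcp [ 0.6665 -0.0486  0.0339] yaw -19.1 x-axis [ 0.003 -0.001 -1.   ] t 17.48 j6 1.71 gap 0.0347 F [-1.4  0.5  5.6]
```

View pics/g7.png

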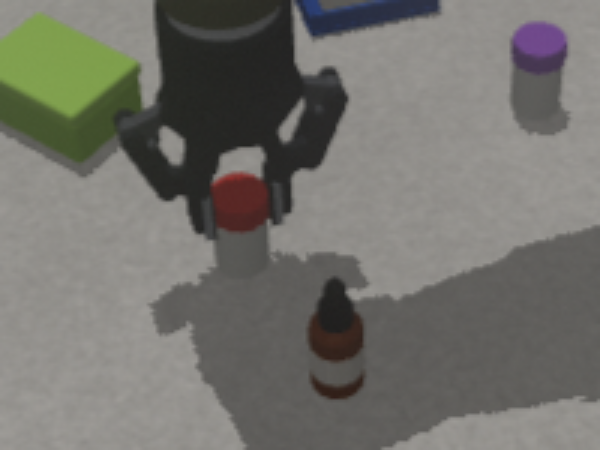

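Request:
drive_tool:
  plan:
    - [[-1, 0, 0, 0, 0, 0, 0], [-3, 0, 0, 0, 0, 0, 0], [-4, 0, 0, 0, 0, 0, 0], [-4, 0, 0, 0, 0, 0, 0], [-1, 0, 0, 0, 0, 0, 0]]

```text
clock: 17.95
tcp_pos: [0.6683, -0.0489, 0.1702]
orientation: [0.412, 0.579, 0.407, -0.574]
wrist_force: [1.2, 0.4, 0.9]
finger_gap: 0.0351
```

```bash
python3 -c "
from h import *
delta([.4272,-.284,.038],np.radians(-19.2))"
```

```text
shift cm [ 13.03 -15.19  30.14] turn deg [ 0.1 -0.1 -0.6] tcp [ 0.6683 -0.0489  0.1702] yaw -19.1 x-axis [ 0.01  -0.002 -1.   ] t 17.95 j6 1.71 gap 0.0351 F [1.2 0.4 0.9]
```

Request:
drive_tool:
  plan:
    - [[0, -1.5, 3, 0, 0, 0, 0], [0, -1.5, 3, 0, 0, 0, 0], [0, -1.5, 3, 0, 0, 0, 0], [0, -1.5, 3, 0, 0, 0, 0], [0, -1.5, 3, 0, 0, 0, 0]]

```text
clock: 18.37
tcp_pos: [0.5441, -0.1661, 0.1627]
orientation: [-0.41, -0.576, -0.41, 0.576]
wrist_force: [0.3, -0.1, 0.3]
finger_gap: 0.0348
```

Request:
drive_tool:
  plan:
    - [[0, -1.5, 3, 0, 0, 0, 0], [0, -1.5, 3, 0, 0, 0, 0], [0, -1.5, 3, 0, 0, 0, 0], [0, -1.5, 3, 0, 0, 0, 0], [0, -1.5, 3, 0, 0, 0, 0]]

```text
clock: 18.78
tcp_pos: [0.424, -0.2833, 0.1628]
orientation: [-0.41, -0.576, -0.41, 0.576]
wrist_force: [0.4, -0.1, -0.5]
finger_gap: 0.0348
```

Request:
drive_tool:
  plan:
    - [[0, 0, 0, 0, 0, 0, 0], [3, 0, 0, 0, 0, 0, 0], [2, 0, 0, 0, 0, 0, 0], [0, 0, 0, 0, 0, 0, 0], [0, 0, 0, 0, 0, 0, 0]]

```text
clock: 19.2
tcp_pos: [0.4248, -0.2816, 0.1118]
orientation: [-0.409, -0.576, -0.411, 0.576]
wrist_force: [-0.2, -1.2, 0.5]
finger_gap: 0.035
```

```bash
python3 -c "
from h import *
delta([.4272,-.284,.038],np.radians(-19.2))
cv2.imwrite('pics/g8.png',cv2.resize(env.read_camera('scene')[:,:,::-1][60:240,200:400],None,fx=3,fy=3))"
```

```text
shift cm [7.38 0.33 0.16] turn deg [ 0.1 -0.1  0.1] tcp [ 0.4248 -0.2816  0.1118] yaw -19.1 x-axis [-0.002  0.002 -1.   ] t 19.2 j6 1.16 gap 0.035 F [-0.2 -1.2  0.5]
```

View pics/g8.png

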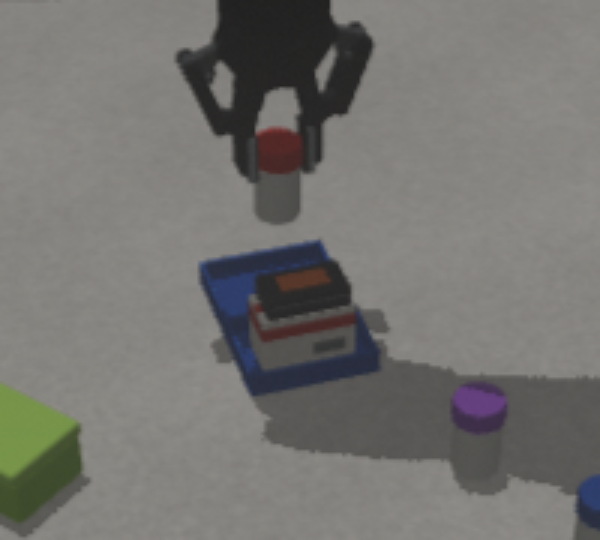

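The jar hangs upright over the empty well, and the case sits flat on the carton. Lowering.

Request:
drive_tool:
  plan:
    - [[2, 0.3, 0.1, 0, 0, 0, 0], [3, 0, 0, 0, 0, 0, 0], [1.5, 0, 0, 0, 0, 0, 0], [0.4, 0, 0, 0, 0, 0, 0], [0, 0, 0, 0, 0, 0, 0]]

```text
clock: 19.67
tcp_pos: [0.4281, -0.2842, 0.0435]
orientation: [-0.41, -0.576, -0.41, 0.576]
wrist_force: [-0.1, 0.2, -0.7]
finger_gap: 0.0346
```

Request:
drive_tool:
  plan:
    - [[0.2, 0, 0, 0, 0, 0, 0], [0, 0, 0, 0, 0, 0, 0], [0, 0, 0, 0, 0, 0, 0], [0, 0, 0, 0, 0, 0, 0], [0, 0, 0, 0, 0, 0, 0]]

```text
clock: 20.08
tcp_pos: [0.4284, -0.2849, 0.0421]
orientation: [0.41, 0.576, 0.409, -0.576]
wrist_force: [-0.2, -0.6, -0.6]
finger_gap: 0.0346
```

Request:
drive_tool:
  plan:
    - [[0.2, 0, 0, 0, 0, 0, 0], [0.1, 0, 0, 0, 0, 0, 0], [0.1, 0, 0, 0, 0, 0, 0], [0, 0, 0, 0, 0, 0, 0], [0, 0, 0, 0, 0, 0, 0]]

```text
clock: 20.5
tcp_pos: [0.428, -0.2847, 0.0378]
orientation: [-0.41, -0.576, -0.41, 0.576]
wrist_force: [-1.3, 1.0, 4.4]
finger_gap: 0.0346
```

Request:
drive_tool:
  plan:
    - [[0, 0, 0, 0, 0, 0, 0.7], [0, 0, 0, 0, 0, 0, 0.7], [0, 0, 0, 0, 0, 0, 0.7], [0, 0, 0, 0, 0, 0, 0.7], [0, 0, 0, 0, 0, 0, 0.7]]

```text
clock: 20.92
tcp_pos: [0.4278, -0.2844, 0.0371]
orientation: [-0.41, -0.576, -0.41, 0.576]
wrist_force: [0.3, 0.6, 0.3]
finger_gap: 0.0598
```

Request:
drive_tool:
  plan:
    - [[-1, 0, 0, 0, 0, 0, 0.7], [-3, 0, 0, 0, 0, 0, 0.7], [-4, 0, 0, 0, 0, 0, 0.7], [-4, 0, 0, 0, 0, 0, 0.7], [0, 0, 0, 0, 0, 0, 1]]

```text
clock: 21.33
tcp_pos: [0.4313, -0.2875, 0.1659]
orientation: [0.414, 0.577, 0.405, -0.575]
wrist_force: [0.8, -0.3, 0.4]
finger_gap: 0.0702
```

```bash
python3 -c "
from h import *
delta([.673,.062,.13],np.radians(1.4))
cv2.imwrite('pics/g9.png',cv2.resize(env.read_camera('scene')[:,:,::-1][60:240,200:400],None,fx=3,fy=3))"
```

```text
shift cm [  3.51  11.33 -40.96] turn deg [-20.5   0.4  -0.6] tcp [ 0.4313 -0.2875  0.1659] yaw -19.1 x-axis [ 0.009 -0.009 -1.   ] t 21.33 j6 1.16 gap 0.0702 F [ 0.8 -0.3  0.4]
```

View pics/g9.png

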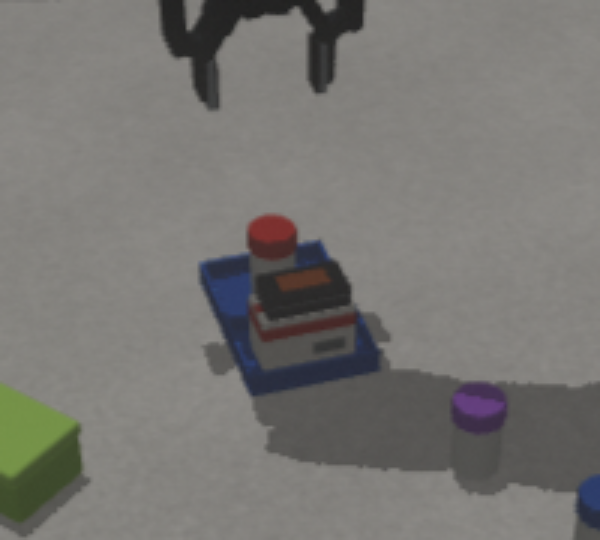

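The red jar stands upright in its well, released. Moving to the dropper.

Request:
drive_tool:
  plan:
    - [[0, 1.03, -3.7, 0, 0, 0, 1], [0, 1.03, -3.7, 0, 0, 0, 1], [0, 1.03, -3.7, 0, 0, 0, 1], [0, 1.03, -3.7, 0, 0, 0, 1], [0, 1.03, -3.7, 0, 0, 0, 1]]

```text
clock: 21.8
tcp_pos: [0.5375, -0.125, 0.157]
orientation: [-0.409, -0.576, -0.41, 0.577]
wrist_force: [-0.1, -1.0, 0.1]
finger_gap: 0.0854
```

Request:
drive_tool:
  plan:
    - [[0, 1.03, -3.7, 0, 0, 0, 1], [0, 1.03, -3.7, 0, 0, 0, 1], [0, 1.03, -3.7, 0, 0, 0, 1], [0, 1.03, -3.7, 0, 0, 0, 1], [0, 1.03, -3.7, 0, 0, 0, 1]]

```text
clock: 22.22
tcp_pos: [0.6468, 0.0331, 0.1567]
orientation: [-0.41, -0.576, -0.41, 0.577]
wrist_force: [1.6, -0.5, -0.3]
finger_gap: 0.0848
```

Request:
drive_tool:
  plan:
    - [[0, 1.03, -3.7, 0, 0, 0, 1], [0, 0, 0, -7, 0, 0, 1], [0, 0, 0, -7, 0, 0, 1], [0, 0, 0, -6.5, 0, 0, 1], [0, 0, 0, 0, 0, 0, 1]]

```text
clock: 22.63
tcp_pos: [0.6679, 0.0634, 0.1563]
orientation: [0.506, 0.493, 0.507, -0.494]
wrist_force: [0.4, -0.3, 0.9]
finger_gap: 0.0856
```

```bash
python3 -c "
from h import *
delta([.673,.062,.021],np.radians(1.4))
cv2.imwrite('pics/g10.png',cv2.resize(env.read_camera('scene')[:,:,::-1][200:350,200:400],None,fx=4,fy=4))"
```

```text
shift cm [13.53  0.53  0.15] turn deg [ 0.1 -0.   0.1] tcp [0.6679 0.0634 0.1563] yaw 1.5 x-axis [-0.002 -0.    -1.   ] t 22.63 j6 1.52 gap 0.0856 F [ 0.4 -0.3  0.9]
```

View pics/g10.png

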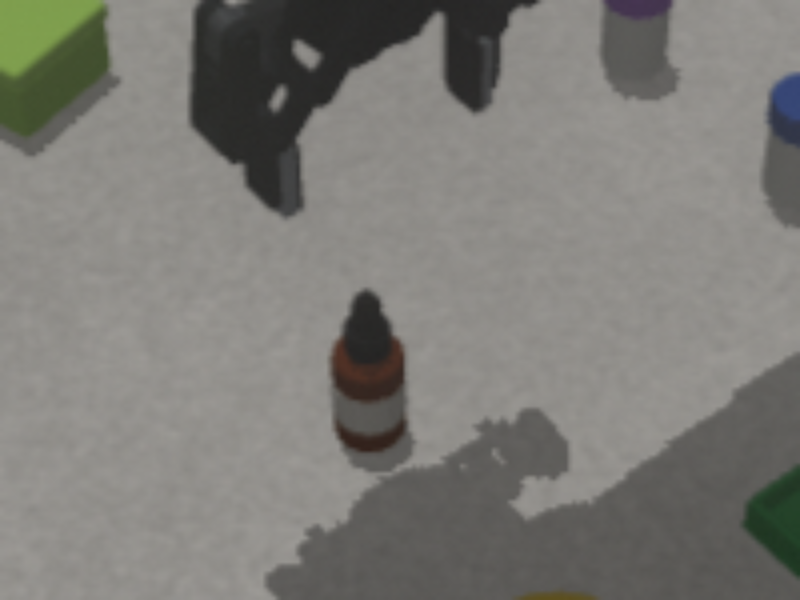

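Request:
drive_tool:
  plan:
    - [[0, 0.5, 0.1, 0, 0, 0, 1], [2, 0, 0, 0, 0, 0, 1], [3, 0, 0, 0, 0, 0, 1], [2, 0, 0, 0, 0, 0, 1], [0, 0, 0, 0, 0, 0, 1]]

```text
clock: 23.1
tcp_pos: [0.6703, 0.0615, 0.0821]
orientation: [0.503, 0.493, 0.507, -0.497]
wrist_force: [-1.1, 0.7, -0.4]
finger_gap: 0.0858
```

```bash
python3 -c "
from h import *
delta([.673,.062,.021],np.radians(1.4))
cv2.imwrite('pics/g11.png',cv2.resize(env.read_camera('scene')[:,:,::-1][200:350,200:400],None,fx=4,fy=4))"
```

```text
shift cm [ 6.11  0.32 -0.04] turn deg [-0.2 -0.   0.5] tcp [0.6703 0.0615 0.0821] yaw 1.2 x-axis [-0.008  0.    -1.   ] t 23.1 j6 1.52 gap 0.0858 F [-1.1  0.7 -0.4]
```

View pics/g11.png

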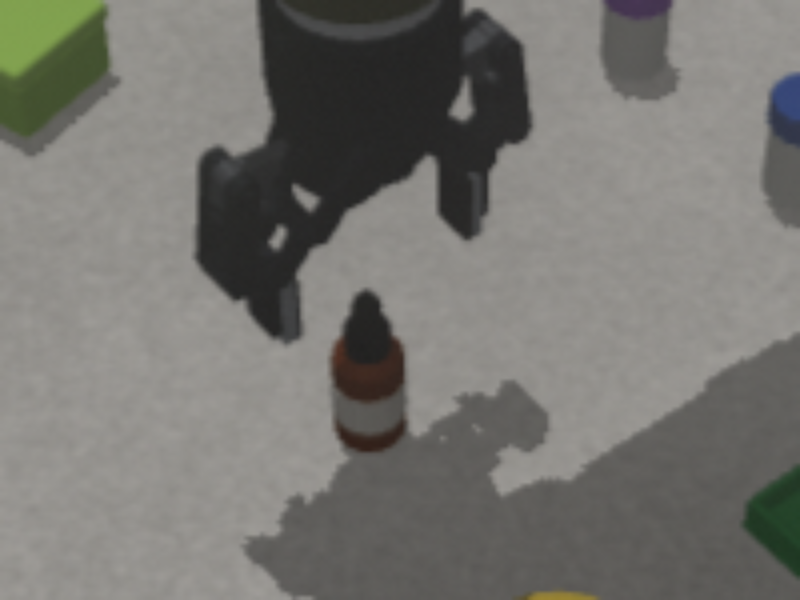

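The bulb (367,300) sits centrally between the fingers. Continuing down.

Request:
drive_tool:
  plan:
    - [[2, 0, 0, 0, 0, 0, 1], [2, 0, 0, 0, 0, 0, 1], [1, 0, 0, 0, 0, 0, 1], [0.4, 0, 0, 0, 0, 0, 1], [0, 0, 0, 0, 0, 0, 1]]

```text
clock: 23.57
tcp_pos: [0.6734, 0.0618, 0.0333]
orientation: [0.505, 0.494, 0.506, -0.494]
wrist_force: [0.2, 0.1, 0.5]
finger_gap: 0.0854
```

Request:
drive_tool:
  plan:
    - [[0, 0, 0, 0, 0, 0, 1], [0, 0, 0, 0, 0, 0, 0.6], [0, 0, 0, 0, 0, 0, 0.6], [0, 0, 0, 0, 0, 0, 0.6], [0, 0, 0, 0, 0, 0, 0.6]]

```text
clock: 23.98
tcp_pos: [0.6739, 0.0619, 0.034]
orientation: [0.506, 0.494, 0.506, -0.494]
wrist_force: [-0.0, -0.5, 0.1]
finger_gap: 0.0514
```

```bash
python3 -c "
from h import *
delta([.673,.062,.021],np.radians(1.4))
cv2.imwrite('pics/g12.png',cv2.resize(env.read_camera('scene')[:,:,::-1][200:350,200:400],None,fx=4,fy=4))"
```

```text
shift cm [ 1.3  -0.09 -0.01] turn deg [-0.1  0.  -0.1] tcp [0.6739 0.0619 0.034 ] yaw 1.3 x-axis [ 0.001 -0.    -1.   ] t 23.98 j6 1.52 gap 0.0514 F [-0.  -0.5  0.1]
```

View pics/g12.png

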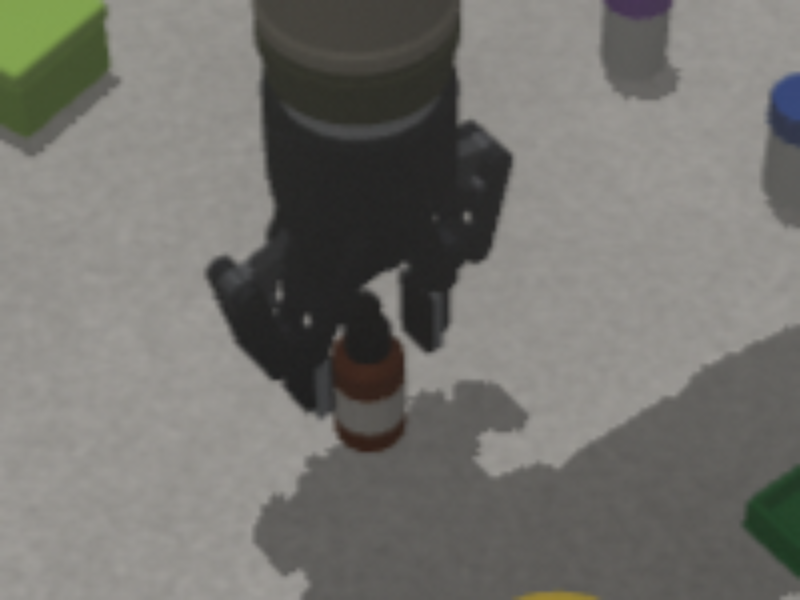

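Request:
drive_tool:
  plan:
    - [[0.6, 0, 0, 0, 0, 0, 0.6], [0.5, 0, 0, 0, 0, 0, 0.6], [0, 0, 0, 0, 0, 0, 0.6], [0, 0, 0, 0, 0, 0, 0], [0, 0, 0, 0, 0, 0, 0]]

```text
clock: 24.45
tcp_pos: [0.6734, 0.0619, 0.0221]
orientation: [0.506, 0.494, 0.506, -0.494]
wrist_force: [0.1, 0.3, -0.2]
finger_gap: 0.0306
```

Request:
drive_tool:
  plan:
    - [[0, 0, 0, 0, 0, 0, 0], [0, 0, 0, 0, 0, 0, 0], [0, 0, 0, 0, 0, 0, 0], [0, 0, 0, 0, 0, 0, 0], [0, 0, 0, 0, 0, 0, 0]]

```text
clock: 24.87
tcp_pos: [0.6735, 0.0619, 0.0223]
orientation: [0.506, 0.494, 0.506, -0.494]
wrist_force: [-0.7, -0.7, 0.8]
finger_gap: 0.031
```

```bash
python3 -c "
from h import *
delta([.673,.062,.021],np.radians(1.4))
cv2.imwrite('pics/g13.png',cv2.resize(env.read_camera('scene')[:,:,::-1][200:350,200:400],None,fx=4,fy=4))"
```

```text
shift cm [ 0.13 -0.05 -0.01] turn deg [-0.1  0.  -0. ] tcp [0.6735 0.0619 0.0223] yaw 1.3 x-axis [ 0. -0. -1.] t 24.87 j6 1.52 gap 0.031 F [-0.7 -0.7  0.8]
```

View pics/g13.png

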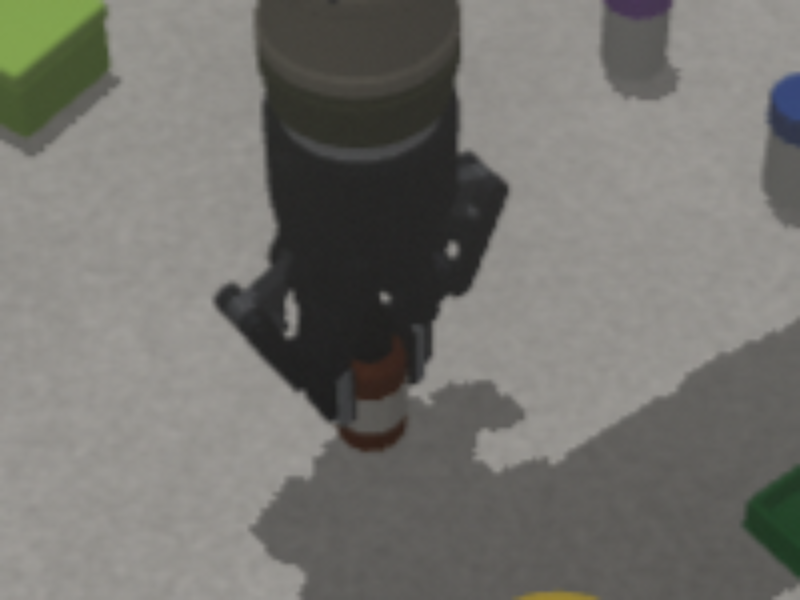

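Request:
drive_tool:
  plan:
    - [[-1, 0, 0, 0, 0, 0, 0], [-3, 0, 0, 0, 0, 0, 0], [-4, 0, 0, 0, 0, 0, 0], [-3, 0, 0, 0, 0, 0, 0], [0, 0, 0, 0, 0, 0, 0]]

```text
clock: 25.33
tcp_pos: [0.6778, 0.0619, 0.1414]
orientation: [0.509, 0.497, 0.502, -0.491]
wrist_force: [1.5, -0.6, 0.6]
finger_gap: 0.0306
```

```bash
python3 -c "
from h import *
delta([.5262,.305,.0265],np.radians(1.4))
"
```

```text
shift cm [ 11.28 -14.73 -24.67] turn deg [-0.1  0.  -0.7] tcp [0.6778 0.0619 0.1414] yaw 1.3 x-axis [ 0.013 -0.    -1.   ] t 25.33 j6 1.52 gap 0.0306 F [ 1.5 -0.6  0.6]
```

Request:
drive_tool:
  plan:
    - [[0, -1.8, -3.05, 0, 0, 0, 0], [0, -1.8, -3.05, 0, 0, 0, 0], [0, -1.8, -3.05, 0, 0, 0, 0], [0, -1.8, -3.05, 0, 0, 0, 0], [0, -1.8, -3.05, 0, 0, 0, 0]]

```text
clock: 25.75
tcp_pos: [0.5791, 0.2134, 0.133]
orientation: [0.506, 0.495, 0.505, -0.494]
wrist_force: [-0.2, 0.7, -0.0]
finger_gap: 0.0306
```

Request:
drive_tool:
  plan:
    - [[0, -1.8, -3.05, 0, 0, 0, 0], [0, -1.8, -3.05, 0, 0, 0, 0], [0, -1.8, -3.05, 0, 0, 0, 0], [0, 0, 0, 0, 0, 0, 0], [0, 0, 0, 0, 0, 0, 0]]

```text
clock: 26.17
tcp_pos: [0.5227, 0.3042, 0.133]
orientation: [0.507, 0.493, 0.507, -0.493]
wrist_force: [-0.7, 0.8, -0.5]
finger_gap: 0.0309
```

```bash
python3 -c "
from h import *
delta([.5262,.305,.0265],np.radians(1.4))
cv2.imwrite('pics/g14.png',cv2.resize(env.read_camera('scene')[:,:,::-1][200:440,260:560],None,fx=2,fy=2))"
```

```text
shift cm [10.65  0.34 -0.07] turn deg [ 0.2 -0.  -0. ] tcp [0.5227 0.3042 0.133 ] yaw 1.6 x-axis [ 0.001  0.    -1.   ] t 26.17 j6 1.94 gap 0.0309 F [-0.7  0.8 -0.5]
```

View pics/g14.png

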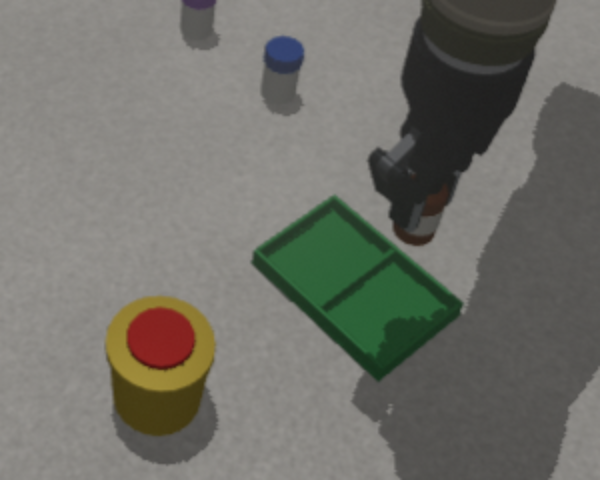

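The dropper is held above the far well of the green tray, with the pot well clear. Lowering.

Request:
drive_tool:
  plan:
    - [[3, 0.3, -0.1, 0, 0, 0, 0], [4, 0, 0, 0, 0, 0, 0], [2.3, 0, 0, 0, 0, 0, 0], [0.5, 0, 0, 0, 0, 0, 0], [0, 0, 0, 0, 0, 0, 0]]

```text
clock: 26.63
tcp_pos: [0.526, 0.3016, 0.0324]
orientation: [0.505, 0.493, 0.506, -0.496]
wrist_force: [0.4, -0.1, -0.7]
finger_gap: 0.0309
```

Request:
drive_tool:
  plan:
    - [[0.2, 0, 0, 0, 0, 0, 0], [0, 0, 0, 0, 0, 0, 0], [0, 0, 0, 0, 0, 0, 0], [0, 0, 0, 0, 0, 0, 0], [0, 0, 0, 0, 0, 0, 0]]

```text
clock: 27.05
tcp_pos: [0.5276, 0.3039, 0.0335]
orientation: [0.506, 0.495, 0.505, -0.493]
wrist_force: [0.5, 0.4, -0.9]
finger_gap: 0.031
```

Request:
drive_tool:
  plan:
    - [[0.3, 0, 0, 0, 0, 0, 0], [0.2, 0, 0, 0, 0, 0, 0], [0, 0, 0, 0, 0, 0, 0], [0, 0, 0, 0, 0, 0, 0], [0, 0, 0, 0, 0, 0, 0]]

```text
clock: 27.47
tcp_pos: [0.5267, 0.3036, 0.0271]
orientation: [0.506, 0.494, 0.506, -0.494]
wrist_force: [-0.3, 0.2, -0.1]
finger_gap: 0.031
```

Request:
drive_tool:
  plan:
    - [[0.1, 0, 0, 0, 0, 0, 0], [0.1, 0, 0, 0, 0, 0, 0], [0, 0, 0, 0, 0, 0, 0], [0, 0, 0, 0, 0, 0, 0], [0, 0, 0, 0, 0, 0, 0]]

```text
clock: 27.88
tcp_pos: [0.527, 0.3037, 0.0259]
orientation: [0.506, 0.494, 0.506, -0.494]
wrist_force: [-1.9, -0.1, 5.9]
finger_gap: 0.0306
```

Contact (5.9 N). Releasing.

Request:
drive_tool:
  plan:
    - [[0, 0, 0, 0, 0, 0, 0.6], [0, 0, 0, 0, 0, 0, 0.6], [0, 0, 0, 0, 0, 0, 0.6], [0, 0, 0, 0, 0, 0, 0.6], [0, 0, 0, 0, 0, 0, 0.6]]

```text
clock: 28.3
tcp_pos: [0.5267, 0.3035, 0.025]
orientation: [0.506, 0.494, 0.506, -0.494]
wrist_force: [-0.3, -0.4, -0.7]
finger_gap: 0.0517
```

Request:
drive_tool:
  plan:
    - [[-1, 0, 0, 0, 0, 0, 0.6], [-3, 0, 0, 0, 0, 0, 0.6], [-4, 0, 0, 0, 0, 0, 0.6], [-4, 0, 0, 0, 0, 0, 1], [0, 0, 0, 0, 0, 0, 1]]

```text
clock: 28.72
tcp_pos: [0.5311, 0.3054, 0.1548]
orientation: [0.508, 0.499, 0.504, -0.49]
wrist_force: [1.1, 1.0, 1.5]
finger_gap: 0.0737
```

```bash
python3 -c "
from h import *
delta([.423,.0675,.13],np.radians(1.4))
cv2.imwrite('pics/g15.png',cv2.resize(env.read_camera('scene')[:,:,::-1][200:440,260:560],None,fx=2,fy=2))"
```

```text
shift cm [  2.22 -11.4   23.54] turn deg [-0.  -0.3 -0.7] tcp [0.5311 0.3054 0.1548] yaw 1.3 x-axis [ 0.013  0.005 -1.   ] t 28.72 j6 1.94 gap 0.0737 F [1.1 1.  1.5]
```

View pics/g15.png

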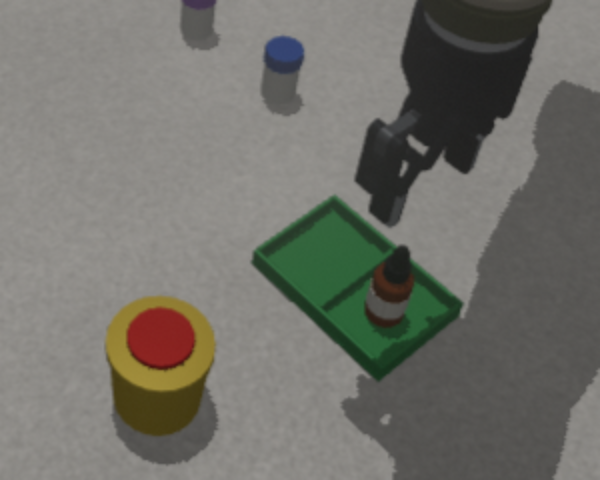

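The dropper stands upright in the far well. On to the blue jar.

Request:
drive_tool:
  plan:
    - [[0, -1.42, 2.95, 0, 0, 0, 1], [0, -1.42, 2.95, 0, 0, 0, 1], [0, -1.42, 2.95, 0, 0, 0, 1], [0, -1.42, 2.95, 0, 0, 0, 1], [0, -1.42, 2.95, 0, 0, 0, 1]]

```text
clock: 29.18
tcp_pos: [0.4578, 0.1532, 0.1447]
orientation: [0.506, 0.494, 0.506, -0.494]
wrist_force: [0.1, -1.3, -0.1]
finger_gap: 0.0853
```

Request:
drive_tool:
  plan:
    - [[0, -1.42, 2.95, 0, 0, 0, 1], [0, -1.42, 2.95, 0, 0, 0, 1], [0, -1.42, 2.95, 0, 0, 0, 1], [2, 0, 0, 0, 0, 0, 1], [0, 0, 0, 0, 0, 0, 1]]

```text
clock: 29.6
tcp_pos: [0.4162, 0.0637, 0.1231]
orientation: [0.504, 0.494, 0.506, -0.496]
wrist_force: [-1.2, 0.7, -0.8]
finger_gap: 0.0849
```

```bash
python3 -c "
from h import *
delta([.4225,.0675,.031],np.radians(1.4))
cv2.imwrite('pics/g16.png',cv2.resize(env.read_camera('scene')[:,:,::-1][150:300,300:500],None,fx=3,fy=3))"
```

```text
shift cm [ 9.2   0.68 -0.37] turn deg [-0.3 -0.   0.2] tcp [0.4162 0.0637 0.1231] yaw 1.1 x-axis [-0.004  0.    -1.   ] t 29.6 j6 1.51 gap 0.0849 F [-1.2  0.7 -0.8]
```

View pics/g16.png

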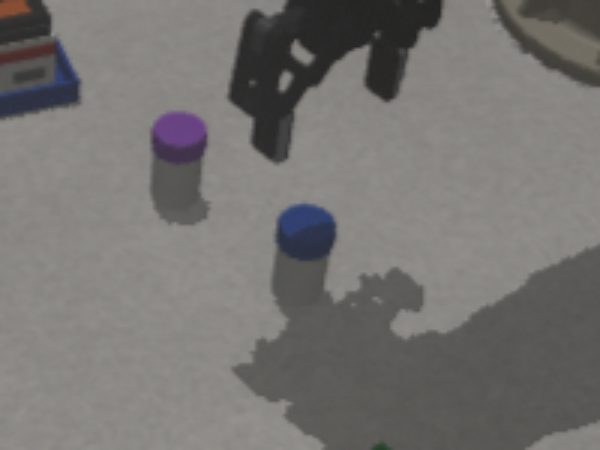

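The fingers are centred above the blue cap (306,230), and the purple jar (180,135) is clear. Descending.

Request:
drive_tool:
  plan:
    - [[0, 0.6, -0.3, 0, 0, 0, 1], [3, 0, 0, 0, 0, 0, 1], [3, 0, 0, 0, 0, 0, 1], [2, 0, 0, 0, 0, 0, 1], [0.6, 0, 0, 0, 0, 0, 1]]

```text
clock: 30.07
tcp_pos: [0.4236, 0.0692, 0.037]
orientation: [0.505, 0.493, 0.507, -0.494]
wrist_force: [-0.9, -0.9, 0.7]
finger_gap: 0.0856
```

Request:
drive_tool:
  plan:
    - [[0.2, 0, 0, 0, 0, 0, 1], [0, 0, 0, 0, 0, 0, 0.6], [0, 0, 0, 0, 0, 0, 0.6], [0, 0, 0, 0, 0, 0, 0.6], [0, 0, 0, 0, 0, 0, 0.6]]

```text
clock: 30.48
tcp_pos: [0.4259, 0.0681, 0.0384]
orientation: [0.507, 0.495, 0.505, -0.494]
wrist_force: [0.5, 0.0, 0.7]
finger_gap: 0.0513
```

```bash
python3 -c "
from h import *
delta([.4225,.0675,.031],np.radians(1.4))"
```

```text
shift cm [ 0.74 -0.34  0.06] turn deg [-0.1  0.  -0.1] tcp [0.4259 0.0681 0.0384] yaw 1.3 x-axis [ 0.002 -0.    -1.   ] t 30.48 j6 1.52 gap 0.0513 F [0.5 0.  0.7]
```

Request:
drive_tool:
  plan:
    - [[0.4, -0.3, 0, 0, 0, 0, 0.6], [0.2, 0, 0, 0, 0, 0, 0.6], [0, 0, 0, 0, 0, 0, 0.6], [0, 0, 0, 0, 0, 0, 0], [0, 0, 0, 0, 0, 0, 0]]

```text
clock: 30.9
tcp_pos: [0.4217, 0.068, 0.0313]
orientation: [0.506, 0.494, 0.506, -0.494]
wrist_force: [-1.1, -0.8, 0.6]
finger_gap: 0.0349
```

Request:
drive_tool:
  plan:
    - [[0, 0, 0, 0, 0, 0, 0], [0, 0, 0, 0, 0, 0, 0], [0, 0, 0, 0, 0, 0, 0], [0, 0, 0, 0, 0, 0, 0], [0, 0, 0, 0, 0, 0, 0]]

```text
clock: 31.32
tcp_pos: [0.4216, 0.068, 0.0313]
orientation: [0.506, 0.494, 0.506, -0.494]
wrist_force: [-2.2, -0.5, 2.0]
finger_gap: 0.0347
```

```bash
python3 -c "
from h import *
delta([.4225,.0675,.031],np.radians(1.4))
cv2.imwrite('pics/g17.png',cv2.resize(env.read_camera('scene')[:,:,::-1][150:300,300:500],None,fx=3,fy=3))"
```

```text
shift cm [0.03 0.08 0.05] turn deg [-0.1  0.   0. ] tcp [0.4216 0.068  0.0313] yaw 1.3 x-axis [-0. -0. -1.] t 31.32 j6 1.52 gap 0.0347 F [-2.2 -0.5  2. ]
```

View pics/g17.png

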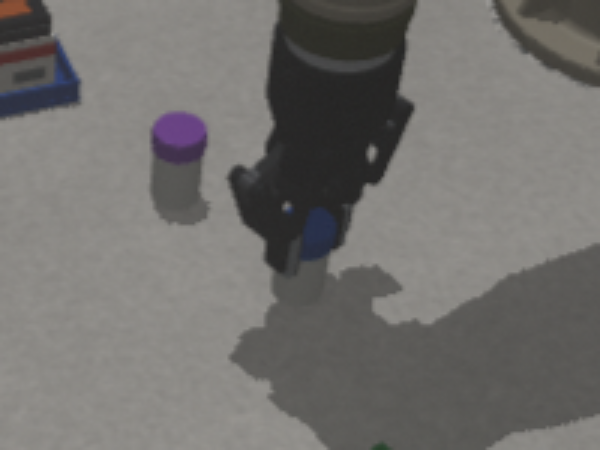

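The blue cap is gripped (gap 34.7 mm) and the jar is upright. Lifting.

Request:
drive_tool:
  plan:
    - [[-1, 0, 0, 0, 0, 0, 0], [-3, 0, 0, 0, 0, 0, 0], [-4, 0, 0, 0, 0, 0, 0], [-3, 0, 0, 0, 0, 0, 0], [0, 0, 0, 0, 0, 0, 0]]

```text
clock: 31.78
tcp_pos: [0.4257, 0.068, 0.1468]
orientation: [0.508, 0.496, 0.503, -0.492]
wrist_force: [0.8, -0.4, -1.5]
finger_gap: 0.0348
```

```bash
python3 -c "
from h import *
delta([.5279,.2345,.0355],np.radians(1.4))"
```

```text
shift cm [ 11.23  10.5  -16.41] turn deg [-0.   0.  -0.6] tcp [0.4257 0.068  0.1468] yaw 1.4 x-axis [ 0.01 -0.   -1.  ] t 31.78 j6 1.52 gap 0.0348 F [ 0.8 -0.4 -1.5]
```

Request:
drive_tool:
  plan:
    - [[0, 2.1, -3.3, 0, 0, 0, 0], [0, 2.1, -3.3, 0, 0, 0, 0], [0, 2.1, -3.3, 0, 0, 0, 0], [0, 2.1, -3.3, 0, 0, 0, 0], [0, 2.1, -3.3, 0, 0, 0, 0]]

```text
clock: 32.2
tcp_pos: [0.5233, 0.2371, 0.1402]
orientation: [0.506, 0.494, 0.506, -0.494]
wrist_force: [0.5, -0.1, -0.2]
finger_gap: 0.0348
```

Request:
drive_tool:
  plan:
    - [[0, 0, 0, 0, 0, 0, 0], [0, 0, 0, 0, 0, 0, 0], [2, 0, 0, 0, 0, 0, 0], [2, 0, 0, 0, 0, 0, 0], [0, 0, 0, 0, 0, 0, 0]]

```text
clock: 32.62
tcp_pos: [0.5193, 0.2336, 0.0971]
orientation: [0.504, 0.492, 0.507, -0.497]
wrist_force: [-1.6, -0.5, -0.5]
finger_gap: 0.0346
```

```bash
python3 -c "
from h import *
delta([.5279,.2345,.0355],np.radians(1.4))
cv2.imwrite('pics/g18.png',cv2.resize(env.read_camera('scene')[:,:,::-1][200:440,260:560],None,fx=2,fy=2))"
```

```text
shift cm [ 6.15  0.91 -0.08] turn deg [-0.1  0.1  0.4] tcp [0.5193 0.2336 0.0971] yaw 1.3 x-axis [-0.007 -0.002 -1.   ] t 32.62 j6 1.83 gap 0.0346 F [-1.6 -0.5 -0.5]
```

View pics/g18.png

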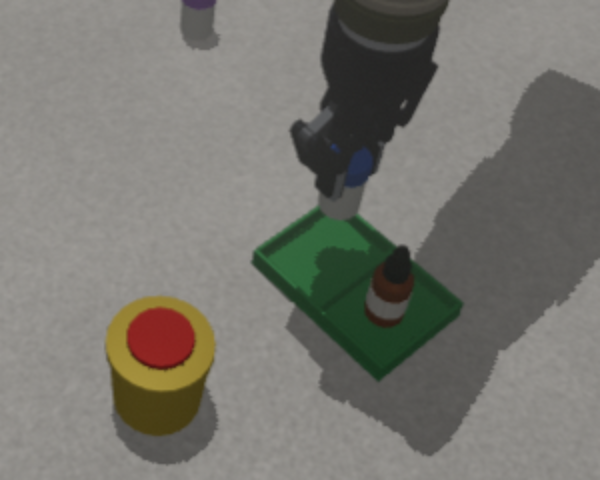

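The jar hangs over the near well, clear of the dropper. Lowering.

Request:
drive_tool:
  plan:
    - [[0.5, 0.6, 0, 0, 0, 0, 0], [2.5, 0, 0, 0, 0, 0, 0], [2, 0, 0, 0, 0, 0, 0], [0.5, 0, 0, 0, 0, 0, 0], [0, 0, 0, 0, 0, 0, 0]]

```text
clock: 33.08
tcp_pos: [0.5282, 0.2349, 0.0455]
orientation: [0.505, 0.494, 0.506, -0.495]
wrist_force: [0.4, 0.3, -0.5]
finger_gap: 0.0348
```

Request:
drive_tool:
  plan:
    - [[0.1, 0, 0, 0, 0, 0, 0], [0.1, 0, 0, 0, 0, 0, 0], [0, 0, 0, 0, 0, 0, 0], [0, 0, 0, 0, 0, 0, 0], [0, 0, 0, 0, 0, 0, 0]]

```text
clock: 33.5
tcp_pos: [0.5294, 0.2358, 0.0451]
orientation: [0.506, 0.495, 0.506, -0.494]
wrist_force: [-0.0, 0.5, -1.1]
finger_gap: 0.0347
```

Request:
drive_tool:
  plan:
    - [[0.4, 0, 0, 0, 0, 0, 0], [0.3, 0, 0, 0, 0, 0, 0], [0.1, 0, 0, 0, 0, 0, 0], [0, 0, 0, 0, 0, 0, 0], [0, 0, 0, 0, 0, 0, 0]]

```text
clock: 33.92
tcp_pos: [0.5286, 0.2355, 0.036]
orientation: [0.506, 0.494, 0.506, -0.494]
wrist_force: [-1.0, -0.0, -1.2]
finger_gap: 0.0351
```

Request:
drive_tool:
  plan:
    - [[0.1, 0, 0, 0, 0, 0, 0], [0.1, 0, 0, 0, 0, 0, 0], [0, 0, 0, 0, 0, 0, 0], [0, 0, 0, 0, 0, 0, 0], [0, 0, 0, 0, 0, 0, 0]]

```text
clock: 34.33
tcp_pos: [0.529, 0.2357, 0.0353]
orientation: [0.506, 0.494, 0.506, -0.494]
wrist_force: [-1.9, -0.9, 6.2]
finger_gap: 0.0347
```

Request:
drive_tool:
  plan:
    - [[0, 0, 0, 0, 0, 0, 0.6], [0, 0, 0, 0, 0, 0, 0.6], [0, 0, 0, 0, 0, 0, 0.6], [0, 0, 0, 0, 0, 0, 0.6], [0, 0, 0, 0, 0, 0, 0.6]]

```text
clock: 34.75
tcp_pos: [0.5288, 0.2356, 0.0341]
orientation: [0.506, 0.494, 0.506, -0.494]
wrist_force: [-0.0, 0.4, 0.4]
finger_gap: 0.0514
```

Request:
drive_tool:
  plan:
    - [[-1, 0, 0, 0, 0, 0, 0.6], [-3, 0, 0, 0, 0, 0, 0.6], [-4, 0, 0, 0, 0, 0, 0.6], [-4, 0, 0, 0, 0, 0, 0.6], [-2, 0, 0, 0, 0, 0, 0.6]]

```text
clock: 35.17
tcp_pos: [0.5305, 0.2361, 0.18]
orientation: [0.507, 0.496, 0.505, -0.492]
wrist_force: [0.5, -0.0, 0.4]
finger_gap: 0.0513
```

Request:
drive_tool:
  plan:
    - [[0, -0.5, 4, 0, 0, 0, 0.6], [0, -0.5, 4, 0, 0, 0, 0.6], [0, -0.5, 4, 0, 0, 0, 0.6], [0, -0.5, 4, 0, 0, 0, 0.6], [0, -0.5, 4, 0, 0, 0, 0.6]]

```text
clock: 35.58
tcp_pos: [0.5081, 0.0336, 0.1753]
orientation: [0.506, 0.494, 0.506, -0.494]
wrist_force: [1.0, -1.0, -0.5]
finger_gap: 0.0513
```

Request:
drive_tool:
  plan:
    - [[0, 0, 0, 0, 0, 0, 0.6], [0, 0, 0, 0, 0, 0, 0.6], [0, 0, 0, 0, 0, 0, 0.6], [0, 0, 0, 0, 0, 0, 0.6], [0, 0, 0, 0, 0, 0, 0.6]]

```text
clock: 36.0
tcp_pos: [0.5086, 0.0364, 0.1744]
orientation: [0.506, 0.494, 0.506, -0.493]
wrist_force: [-0.1, -1.1, 0.9]
finger_gap: 0.0512
```

```bash
python3 - <<'E'
from h import *
im=env.read_camera('top')[:,:,::-1].copy();cv2.imwrite('pics/f_top.png',im)
cv2.imwrite('pics/f_scene.png',env.read_camera('scene')[:,:,::-1])
hsv=cv2.cvtColor(im,cv2.COLOR_BGR2HSV)
bt=(np.array([438.7,-251.0]),np.radians(70.8));gt=(np.array([527.0,270.4]),np.radians(91.4))
def rep(name,z,lo,hi,box,tray):
    m=cv2.inRange(hsv,lo,hi);mm=np.zeros_like(m);x0,y0,x1,y1=box;mm[y0:y1,x0:x1]=m[y0:y1,x0:x1]
    cs=cv2.findContours(mm,0,cv2.CHAIN_APPROX_NONE)[0]
    if not cs: print(name,"none");return
    c=max(cs,key=cv2.contourArea)
    r=cv2.minAreaRect(np.array([ray("top",q[0],z)[:2]*1000 for q in c],np.float32))
    d=np.array(r[0])-tray[0];a=tray[1];ey=np.array([np.cos(a),np.sin(a)]);ex=np.array([ey[1],-ey[0]])
    print(name,np.round(r[0],1),np.round(r[1],1),round(r[2],1),"tray xy",round(d@ex,1),round(d@ey,1))
rep("case panel",.067,(3,120,80),(20,255,255),(415,270,480,340),bt)
rep("redcap",.064,(0,120,50),(10,255,255),(460,280,505,340),bt)
rep("bluecap",.064,(100,100,40),(125,255,255),(140,235,230,300),gt)
rep("dropper body",.034,(0,80,0),(20,255,130),(140,235,230,300),gt)
rep("purple",.06,(125,60,40),(160,255,255),(335,300,370,335),bt)
s=env.get_state();print(s["clock"],s["tcp_pos"],s["finger_gap"],s["wrist_force"].round(1))
E
```

```text
case panel [ 449.6 -217.7] [18.4 36.9] 71.2 tray xy -0.6 35.1
redcap [ 428.  -283.7] [36.1 32.5] 86.6 tray xy 0.7 -34.4
bluecap [528.3 232.9] [37.  33.2] 88.8 tray xy 0.4 -37.6
dropper body [527.2 305.7] [29.2 29.6] 69.3 tray xy 1.0 35.3
purple [426.8 -49.9] [34.5 34.2] 88.8 tray xy -77.3 186.1
36.1 [0.5085196  0.03637155 0.17424182] 0.05119057718229828 [ 0.4  0.8 -0.2]
```

View pics/f_top.png

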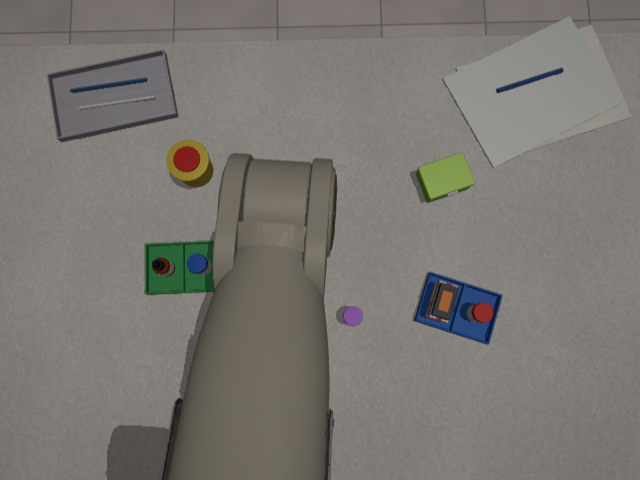

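View pics/f_scene.png

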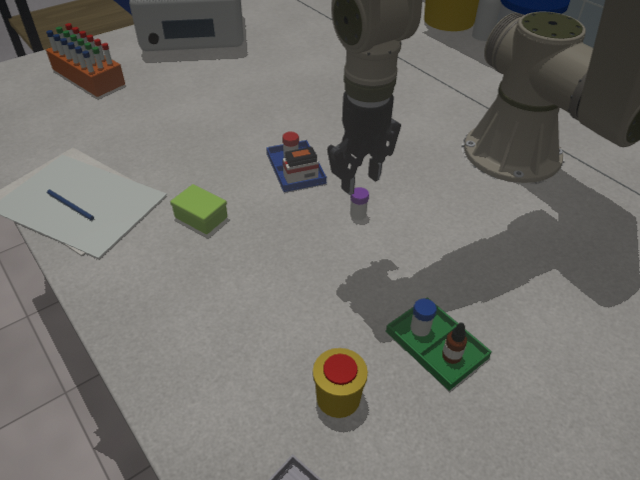

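All five items stand in their wells: blue tray around (443,301) and (482,312), green tray around (162,266) and (198,264) in the top view. The purple jar, pot and box haven't moved. Handing in.

```bash
python3 -c "
from workcell import env
print(env.hand_in())"
```

```text
the job is handed in; nothing more can be done
None
```

Both kits are made up and I handed the job in at 36 s of the 128 s allowed. The hand-in reports no verdict, so the result rests on my own checks.

- **Blue tray:** the carton lies along one well with the case on top, lined up with it. The carton was measured once, before the case covered it, at (448.8, -217.7) mm. The case measured (449.6, -217.7) mm in the last picture, about 1 mm off the carton's centre and within about 1° of its direction. The red jar is in the other well, within 1 mm of its centre.
- **Green tray:** the dropper bottle is in the far well, about 1 mm from its centre. The blue jar is in the near well, about 3 mm from its centre.
- **Seating and release:** I felt each item touch down before letting go, at 4 to 14 N. The gripper then lifted clear and finished 0.17 m above the bench. Everything looked upright in the last pictures.
- **Left alone:** the purple jar measured exactly where it started. The yellow pot and lime-green box look unmoved by eye.

No check failed. Early on, my eye-picked points in the scene camera put the jar caps 4 to 7 mm from where the top camera did. I relied mainly on the top camera, and the grasps and placings agreed with it.

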